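Seat a core carrier on the measuring stage

TASK

Load the core carrier onto the tree-core measuring stage: lay it on the carriage plate at a clear skew (some 20 degrees) and slide its slotted end fully home on the upright end-stop post, then swing its other end about the post, under the spring roller, until its side lies flush along the whole fence. The stage is a precision slide, so feel for the contacts and press post and fence only gently (well under 20 N); leave the carrier seated against both post and fence, let go, and leave the dishes and calipers alone.

Things in the scene. Friction and masses are not known exactly. Their poses are not given: they have to be found in the camera images.
- stage: Tree-core measuring stage fixed to the bench: low cast base, handwheel at its -y end, flat grey carriage plate on top, upper face 55 mm above the bench. Origin on the bench under it; own x points away from the robot, y along the stage to the left. In this frame the plate spans x -87 to 73, y -163 to 147 mm. A seated carrier has its centre line at x = 25 mm, its middle at y = 11 mm (16 either way).
- slot_mid (a point): Middle of the end stop's slot in the plate (stage frame x 25, y 100, z 55 mm). The end stop is an upright round steel post, 10 mm diameter, 28 mm high, clamped anywhere in this slot: it stands up to 16 mm to either side of this point along the stage's y, different each time and not measured, so feel for it (or look). The rules call the post stop_c0.
- fence: Fence, a steel bar bolted on the stage; origin at the middle of the foot of its face (stage frame x 40, y -10, z 55 mm), axes as the stage's. It stands on the far side of the plate, along the stage's y, 160 mm long, 12 mm high, its face looking to the stage's -x; the carrier's side goes flush against it.
- roller_mid (a point): Middle of the spring latch's roller at rest (stage frame x 4, y -60, z 82 mm): level steel roller along y, 20 mm diameter, 20 mm long, on an arm hinged behind the fence (arm spans x -6 to 73, y -74 to -46, top 36 mm above the plate). It only yields upwards (1.5 N, then 0.25 N per mm). The carrier's plain end passes under it, lifting it 3 mm (some 5 to 12 N sideways, less once it is on top); then it drops behind the near top edge.
- carrier: Core carrier: aluminium bar 200 x 30 x 20 mm (x, y, z), about 0.3 kg, a thin tree core inlaid along its top. Origin: centre of the underside; own x runs to its slotted end, which has an open slot 22 mm wide, 16 mm deep, through from top to bottom between two 4 mm prongs; the other end is plain and square. It starts on the bench right of the stage, slot away from the robot.
- carrier_slot (a point): Point in the carrier's slot where the axis of the post comes when the post touches the middle of the slot's bottom: 89 mm from the carrier's middle towards the slotted end, 10 mm above the underside.
- carrier_tail (a point): Centre of the carrier's plain end face: 100 mm from the middle, 10 mm above the underside.
- dish_a: Closed Petri dish with leaf pieces, 92 mm diameter, 16 mm high, on the paper-covered tray left of the stage; origin centre of its underside. Leave alone.
- dish_b: Second closed Petri dish, same size, on the same tray; origin centre of its underside. Leave alone.
- calipers: Calipers lying flat on the bench beyond the carrier, 190 x 55 x 9 mm, own x along the beam; origin on the bench under the middle of the beam. Leave alone.
Things that resemble listed ones, but are neither listed nor needed, are in the scene too. There is more than one size of the carrier; the job needs the middle-sized.

How it is judged:
By the outcome, as a careful person would: the job done as asked, in the order asked, and still so for the second after the job is handed in, with the robot touching nothing.
It also fails if it takes over 72 s, if anything falls off the work surface, if the arm or the gripper's body presses on something with over 40 N, if the wrist force passes 120 N, or if a joint passes its speed limit or range.

ROBOT

A 6-joint arm with a two-finger parallel gripper is mounted at the origin on the work surface. World frame = base frame: x ahead of the robot, y to its left, z up, the work surface at z = 0. Lengths are in m, angles in rad, forces in N, time in s.
With the tool pointing down it reaches from about 0.4 to 0.825 m from the base axis. Payload 7 kg.
Tool frame: the origin (TCP) lies where the fingers leave the gripper's body, on its centre line; the fingertips stand 73 mm ahead of it and the grasp point (between the pads) lies 54 mm ahead of it; y points along the fingers, x is the direction in which the jaws open and shut, and the axes are right-handed (so a half turn about y gives the same grasp; the last joint's range is limited). The gripper opens to 85 mm and grips with 20 to 120 N. Pads are 22 mm wide; open, the fingers measure 114 mm over their backs; the gripper's body (76 mm by 85 mm) begins 54 mm behind the grasp point. The pads swing forward as they close: fully open they stand 13 mm farther back than shut.
Start: joints at [-0.972, 0.359, 0.012, 0, -1.224, -0.288], TCP at [0.206, -0.643, 0.304] pointing down, gripper open.
Joint ranges: [-3.07, 3.07], [-1.43, 2.12], [-1.02, 1.25], [-3.03, 1.67], [-3.05, -0], [-3.03, 3.03]. Speed limits (rad/s): [2.39, 2.39, 3.01, 3.14, 3.14, 3.14].

INTERFACE

Orientations are given as a unit quaternion [w, x, y, z].
In Python, from rig import robot, snapshot, get_calibration, ticket, spotter gives the robot as it stands.
- The arm moves only by the tool move_arm, never from a script. Its argument "deltas" is a list of rows, each a list of 2 entries, a list of its own where there are three numbers: the shift along the tool's x, y, z in m, then the turn, a rotation vector about the tool's x, y, z in degrees. In form: [[[x, y, z], [rx, ry, rz]], ...]. A call has 1 to 8 rows; each row shifts and turns the pose as measured when the row begins, along the tool's axes as they then stand; what a row does not reach is not made up. A row lasts 1/12 s, in which the tool goes at most 41.7 mm and 7.16 degrees, less where a joint would pass 70% of its speed; a pose out of reach is approached as far as the arm can. A call with a gripper value outside its range is refused whole. "hand" is the closure, from -1 (fully open) to 1 (shut), set as the call begins (left out, the last holds). The fingers move at their own pace and stop on an object; the grip force is fixed at half the most. Time passes only in rows, so rows that do not move let the fingers close. It gives the time, the measured TCP pose, the force and the opening at its end, in the units of the state.
- robot.sense(): the state, without advancing time (a new reading comes with each control period).
- snapshot(name): name is "side" or "top" or "wrist"; returns (picture, depth): 400x640x3 uint8, red, green, blue; 400x640 float32, m along the optical axis (not along the pixel's ray), 0 where there is no reading.
- get_calibration(name): a dict with "mtx" (3x3 intrinsics, pixels), "rvec" (rotation vector, rad) and "tvec" (3), from world to camera coordinates, as OpenCV has them; the wrist camera has in their place "T_tool_cam" (4x4, takes a point from camera to tool coordinates, whose origin is the TCP and whose axes are the tool frame's). Camera axes: x right, y down, z forward; pixel columns grow to the right and rows downward; lengths in m; the calibration is good to about 2 mm. A picture is of the moment at which its call begins: read the wrist's pose just before it. get_calibration takes no time and is no camera call.
- ticket.sign_off(): hands the job in, once; it reports no verdict.
Trained networks look in the newest picture that a camera, given by its name, has taken for a name from the list of things; names that differ only in an ending like _2 or _b are one class to them, and where a whole thing is asked for, a point or a joint stands for the part that bears it (a point fixed in the world has none). Each returns a list of dicts, best first, with "confidence" (0 to 1); they miss things now and then, are a little off and sometimes report something else, mostly with a low value. They report only what shows in the picture. A call takes as long as a camera call. They do not tell look-alikes from the thing itself.
- spotter.masks_of(camera, name): "mask" (400x640 bool, what is visible of it) and "point" ([column, row] in pixels, amid what is visible of it).
The state is a dict: "clock": time; "joints": joint angles; "joint_velocities": joint speeds; "joint_efforts": joint torques, N m; "eef_pos": TCP position; "tcp_rot": TCP orientation; "wrist_force": force on the tool from outside, world axes, zero at the start; "moment": the same for the moment, N m; "opening": opening from 0.0 (shut) to 1.0 (fully open).
Only numpy, scipy, OpenCV 4.12 (cv2) and the standard library are available. Lean on these libraries where they do the work, as an engineer would, in place of code of your own. Each camera call takes 0.05 s, during which the arm holds its last target.

## Working session

There is one attempt and no reset: what is moved stays moved. The work goes in short steps, Python scripts to look and compute and a tool call to move; the robot and the scene stay as the last step left them, time stands still between calls to the robot, and variables do not carry over. Pictures are saved under pics/ and viewed, and the job is handed in when it is done.

Besides the shell and the picture viewer there is one more tool, called after ">>>" as name(argument=value, ...) on one line, values as JSON. move_arm: Moves the arm, as the interface text tells. Its arguments: {"type":"object","properties":{"deltas":{"type":"array"},"hand":{"type":"number"}},"required":["deltas"]}

```bash
ls; mkdir -p pics
cat > h.py <<'E'
import numpy as np, cv2
from rig import robot, snapshot, get_calibration, ticket, spotter
def save(n,p): cv2.imwrite('pics/'+n+'.png', cv2.cvtColor(p,cv2.COLOR_RGB2BGR))
def Tq(q):
    from scipy.spatial.transform import Rotation as R
    return R.from_quat([q[1],q[2],q[3],q[0]]).as_matrix()
def world(cam,depth,uv,st=None):
    c=get_calibration(cam);K=np.array(c['mtx']);uv=np.atleast_2d(uv).astype(float)
    z=np.array([depth[int(round(v)),int(round(u))] for u,v in uv])
    P=np.c_[(uv[:,0]-K[0,2])/K[0,0]*z,(uv[:,1]-K[1,2])/K[1,1]*z,z]
    if 'rvec' in c:
        R=cv2.Rodrigues(np.array(c['rvec'],float))[0];return (P-np.array(c['tvec']).ravel())@R
    T=np.array(c['T_tool_cam']);P=P@T[:3,:3].T+T[:3,3]
    return P@Tq(st['tcp_rot']).T+np.array(st['eef_pos'])
def cloud(cam,depth,st=None):
    v,u=np.mgrid[0:400,0:640]
    return world(cam,depth,np.c_[u.ravel(),v.ravel()],st).reshape(400,640,3)
E
python3 - <<'E'
from h import *
s=robot.sense();print(s)
for n in('top','side','wrist'):
    p,d=snapshot(n);save(n+'0',p);np.save(n+'0d.npy',d);print(n,get_calibration(n))
    print((d==0).mean())
E
```

```text
pics
{'clock': 0.0, 'joints': array([-9.71911770e-01,  3.59370105e-01,  1.10256120e-02, -3.85678190e-04,
       -1.22416973e+00, -2.88111191e-01]), 'joint_velocities': array([-5.45878469e-04,  1.39621764e-03, -2.16816408e-04, -3.01162759e-04,
        2.33009719e-04, -3.13179267e-05]), 'joint_efforts': array([-1.49138859e-04, -5.83312476e+01,  2.93415463e+01,  6.93653852e+00,
       -5.98263097e-03,  1.45557345e-05]), 'eef_pos': array([ 0.20627802, -0.64228402,  0.3029536 ]), 'tcp_rot': array([-0.4171614 ,  0.41610294,  0.57165379, -0.57100494]), 'wrist_force': array([-0.56099456,  1.07155869, -0.53813689]), 'moment': array([-0.04480979, -0.02580271,  0.00213541]), 'opening': 1.0019188621130855}
top {'mtx': array([[498.57041732,   0.        , 322.56797064],
       [  0.        , 498.57041732, 200.86491835],
       [  0.        ,   0.        ,   1.        ]]), 'rvec': array([ 2.13669647, -2.15687996,  0.16374124]), 'tvec': array([0.0509362 , 0.50501351, 1.94359278])}
0.003828125
side {'mtx': array([[508.49275311,   0.        , 320.8733148 ],
       [  0.        , 508.49275311, 195.65880865],
       [  0.        ,   0.        ,   1.        ]]), 'rvec': array([ 2.1878606 , -0.39101644,  0.18296532]), 'tvec': array([-0.4417533 ,  0.2159609 ,  1.72516273])}
0.04041015625
wrist {'mtx': array([[306.48200515,   0.        , 324.95665315],
       [  0.        , 306.48200515, 205.4550592 ],
       [  0.        ,   0.        ,   1.        ]]), 'T_tool_cam': array([[ 9.99999438e-01,  9.26667292e-04, -5.15144223e-04,
         9.33035009e-04],
       [ 7.40858841e-04, -2.63173079e-01,  9.64748351e-01,
        -6.87641895e-02],
       [ 7.58428651e-04, -9.64748191e-01, -2.63173618e-01,
         6.68016285e-02],
       [ 0.00000000e+00,  0.00000000e+00,  0.00000000e+00,
         1.00000000e+00]])}
0.00396484375
```

View pictures.

View pics/top0.png

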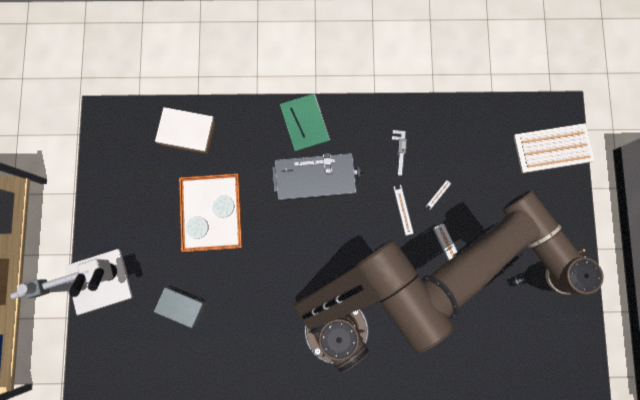

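View pics/side0.png

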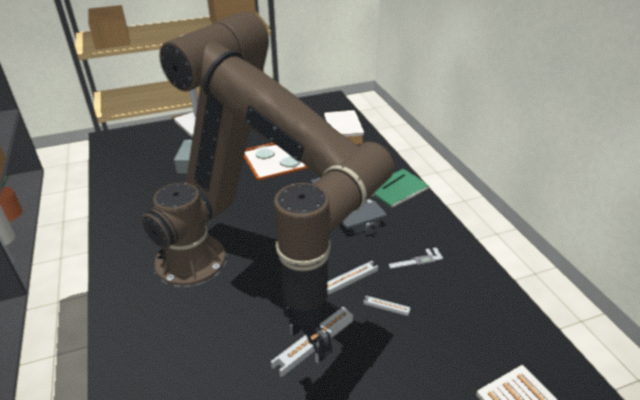

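View pics/wrist0.png

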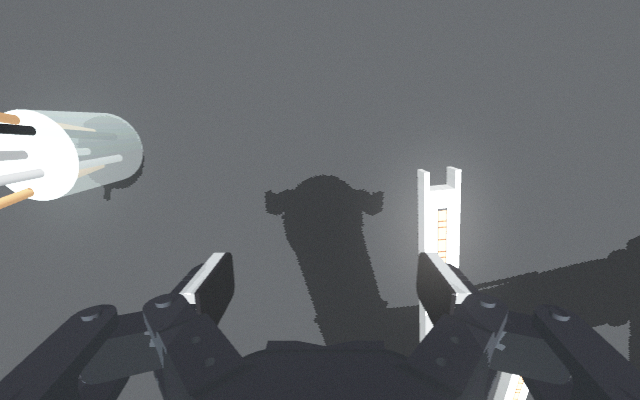

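Run:
```python
from h import *
s=robot.sense();print(Tq(s['tcp_rot']).round(3))
from h import *
for cam in('top','wrist'):
    d=np.load(cam+'0d.npy');C=cloud(cam,d,s)
    for n in('carrier','stage','fence','calipers','dish_a'):
        for r in spotter.masks_of(cam,n)[:5]:
            m=r['mask']&(d>0);P=C[m]
            if not len(P):continue
            z=P[:,2];zt=np.percentile(z,90);Q=P[abs(z-zt)<.008][:,:2]
            rr=cv2.minAreaRect(Q.astype(np.float32)*1000)
            print(cam,n,round(r['confidence'],2),np.round(r['point']),m.sum(),'ztop',zt.round(4),'rect',np.round(rr[0]),np.round(rr[1]),round(rr[2],1))
```

```text
[[-0.306 -0.001 -0.952]
 [ 0.952  0.001 -0.306]
 [ 0.001 -1.     0.   ]]
top carrier 0.97 [441. 239.] 404 ztop 0.0356 rect [ 343. -437.] [135.  45.] 22.4
top carrier 0.51 [438. 193.] 140 ztop 0.0211 rect [ 535. -419.] [ 19. 121.] 51.9
top stage 0.68 [314. 177.] 3309 ztop 0.065 rect [605.  61.] [160. 339.] 4.8
top stage 0.41 [400. 211.] 367 ztop 0.0276 rect [ 464. -275.] [183.  31.] 11.9
top calipers 0.71 [400. 147.] 308 ztop 0.0159 rect [ 711. -277.] [187.  50.] 5.0
top dish_a 0.8 [196. 227.] 421 ztop 0.0286 rect [407. 548.] [89. 88.] 88.0
top dish_a 0.71 [221. 201.] 355 ztop 0.0291 rect [492. 449.] [84. 78.] 28.3
wrist carrier 0.7 [437. 222.] 3682 ztop 0.027 rect [ 254. -476.] [220.  42.] 23.1
wrist carrier 0.69 [510. 390.] 689 ztop 0.0191 rect [ 411. -288.] [52. 31.] 10.9
```

Run:
```python
from h import *
s=robot.sense()
p=cv2.imread('pics/top0.png');d=np.load('top0d.npy');C=cloud('top',d)
print('bench z',[C[v,u].round(4).tolist() for v,u in((300,120),(160,450),(150,370),(360,600))],'plate',C[185:193:3,300].round(4).tolist())
cv2.imwrite('pics/cropA.png',cv2.resize(p[140:270,380:480],None,fx=5,fy=4.5,interpolation=cv2.INTER_CUBIC)[:600])
cv2.imwrite('pics/cropB.png',cv2.resize(p[145:210,262:372],None,fx=7,fy=7,interpolation=cv2.INTER_CUBIC))
```

```text
bench z [[0.1256, 0.8381, 0.0177], [0.6772, -0.4801, -0.0062], [0.7215, -0.1514, -0.003], [-0.1225, -1.0244, -0.0036]] plate [[0.5669, 0.1349, 0.0562], [0.5546, 0.1349, 0.0573], [0.5436, 0.1351, 0.0516]]
```

View pics/cropA.png

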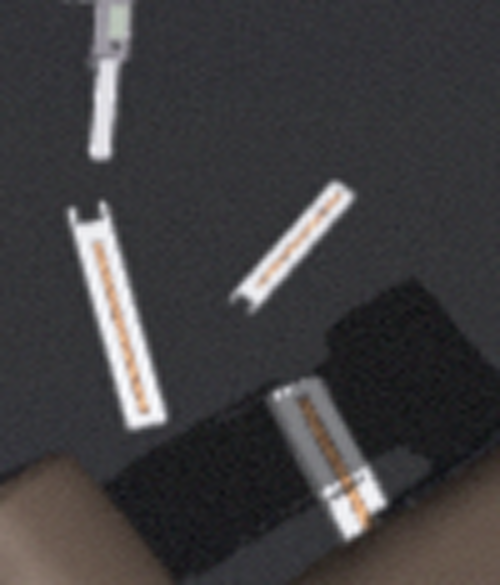

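View pics/cropB.png

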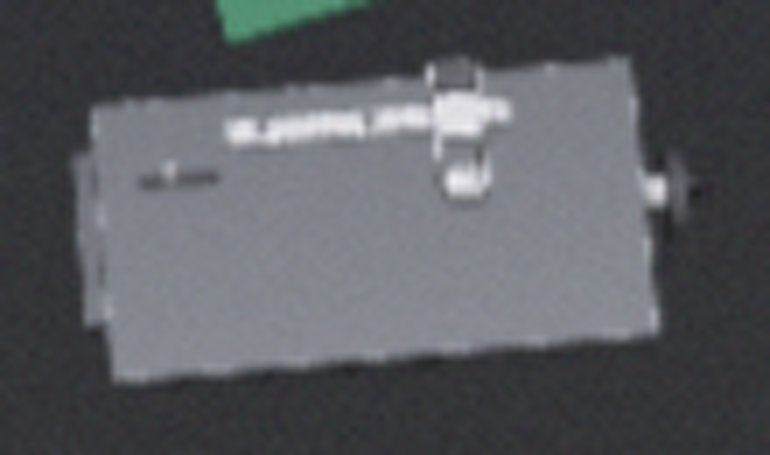

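>>> move_arm(deltas=[[[0.028,0,-0.028],[0,0.7,0]],[[0.028,0,-0.028],[0,0.7,0]],[[0.028,0,-0.028],[0,0.7,0]],[[0.028,0,-0.028],[0,0.7,0]],[[0.028,0,-0.028],[0,0.7,0]],[[0.028,0,-0.028],[0,0.7,0]],[[0.028,0,-0.028],[0,0.7,0]],[[0.028,0,-0.028],[0,0.7,0]]])

```text
clock: 1.32
eef_pos: [0.3647, -0.3632, 0.3013]
tcp_rot: [0.449, -0.448, -0.547, 0.547]
wrist_force: [0.2, -0.0, 0.0]
opening: 0.999
```

>>> move_arm(deltas=[[[0.016,0,-0.029],[0,0,0]],[[0.016,0,-0.029],[0,0,0]],[[0.016,0,-0.029],[0,0,0]],[[0,0,0],[0,0,0]]])

```text
clock: 1.65
eef_pos: [0.4457, -0.29, 0.3038]
tcp_rot: [-0.446, 0.448, 0.549, -0.547]
wrist_force: [-0.3, -1.3, 0.0]
opening: 1.001
```

```bash
cat >> h.py <<'E'
def plane(cam,uv,zp,st=None):
    "intersect pixel rays with the level z=zp"
    c=get_calibration(cam);K=np.array(c['mtx']);uv=np.atleast_2d(uv).astype(float)
    r=np.c_[(uv[:,0]-K[0,2])/K[0,0],(uv[:,1]-K[1,2])/K[1,1],np.ones(len(uv))]
    if 'rvec' in c:
        R=cv2.Rodrigues(np.array(c['rvec'],float))[0];o=-R.T@np.array(c['tvec']).ravel();D=r@R
    else:
        T=np.array(c['T_tool_cam']);Q=Tq(st['tcp_rot']);D=r@T[:3,:3].T@Q.T;o=np.array(st['eef_pos'])+Q@T[:3,3]
    return o+D*((zp-o[2])/D[:,2])[:,None]
E
python3 - <<'E'
from h import *
s=robot.sense();print(s['eef_pos'],Tq(s['tcp_rot']).round(3).tolist())
p,d=snapshot('wrist');save('w1',p);np.save('w1d.npy',d)
p2,d2=snapshot('top');save('top1',p2);np.save('top1d.npy',d2)
for r in spotter.masks_of('wrist','carrier')[:4]:
    m=r['mask'];v,u=np.nonzero(m)
    W=plane('wrist',np.c_[u,v],0.02,s)[:,:2]*1000
    rr=cv2.minAreaRect(W.astype(np.float32));print(r['confidence'],r['point'],m.sum(),rr)
    cv2.imwrite('pics/m.png',m*255)
# bench depth consistency
C=cloud('wrist',d,s);print([C[v,u].round(3).tolist() for v,u in((50,100),(50,500),(200,200))])
E
```

```text
[ 0.44570015 -0.28995888  0.30378152] [[-0.2, 0.004, -0.98], [0.98, -0.001, -0.2], [-0.002, -1.0, -0.004]]
0.94 [205.4, 60.1] 5784 ((346.66650390625, -435.03460693359375), (127.75224304199219, 48.61887741088867), 23.20013999938965)
0.77 [211.9, 225.6] 1730 ((525.8383178710938, -414.59521484375), (21.50096893310547, 138.22381591796875), 49.97893142700195)
0.71 [336.1, 188.5] 3879 ((469.43707275390625, -273.9737548828125), (197.13111877441406, 29.877397537231445), 12.218710899353027)
[[0.356, -0.563, -0.0], [0.267, -0.129, -0.001], [0.506, -0.438, -0.001]][ WARN:0@5.051] global loadsave.cpp:1063 imwrite_ Unsupported depth image for selected encoder is fallbacked to CV_8U.
```

View pics/w1.png

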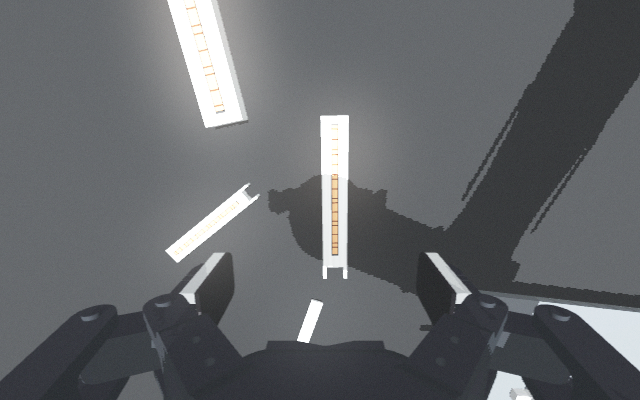

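Run:
```python
from h import *
s=robot.sense();d=np.load('w1d.npy');C=cloud('wrist',d,s)
Q=Tq(s['tcp_rot']);T=(C-np.array(s['eef_pos']))@Q
m=(d>0)&(d<0.25)
print(m.sum())
for lo,hi in((-.09,-.03),(.03,.09)):
    P=T[m&(T[...,0]>lo)&(T[...,0]<hi)];print(np.percentile(P[:,1],[90,98,99.5,100]).round(4))
for v in range(252,300,4):
    print(v,[ (u,T[v,u].round(3).tolist()) for u in range(424,470,9) if m[v,u]])
# stage from top1 (plate at z=.055)
p=cv2.imread('pics/top1.png')
cv2.imwrite('pics/t1c.png',cv2.resize(p[145:210,262:372],None,fx=7,fy=7,interpolation=cv2.INTER_CUBIC))
```

```text
49644
[0.0341 0.0522 0.0574 0.0609]
[0.034  0.0522 0.0574 0.0615]
252 []
256 [(424, [0.044, 0.053, 0.011]), (433, [0.047, 0.053, 0.011])]
260 [(424, [0.043, 0.052, 0.01]), (433, [0.046, 0.05, 0.011]), (442, [0.05, 0.049, 0.011])]
264 [(424, [0.043, 0.052, 0.008]), (433, [0.045, 0.045, 0.011]), (442, [0.048, 0.044, 0.012])]
268 [(424, [0.043, 0.051, 0.006]), (433, [0.043, 0.041, 0.012]), (442, [0.047, 0.041, 0.011]), (451, [0.054, 0.049, 0.008])]
272 [(424, [0.044, 0.052, 0.004]), (433, [0.043, 0.041, 0.01]), (442, [0.046, 0.038, 0.012]), (451, [0.049, 0.038, 0.011]), (460, [0.056, 0.046, 0.007])]
276 [(424, [0.043, 0.05, 0.003]), (433, [0.044, 0.041, 0.008]), (442, [0.044, 0.034, 0.012]), (451, [0.048, 0.035, 0.011]), (460, [0.055, 0.043, 0.007])]
280 [(424, [0.043, 0.048, 0.002]), (433, [0.043, 0.04, 0.007]), (442, [0.044, 0.032, 0.011]), (451, [0.047, 0.032, 0.011]), (460, [0.053, 0.039, 0.008])]
284 [(424, [0.043, 0.05, -0.0]), (433, [0.043, 0.039, 0.006]), (442, [0.044, 0.032, 0.01]), (451, [0.046, 0.029, 0.012]), (460, [0.049, 0.03, 0.011]), (469, [0.056, 0.037, 0.007])]
288 [(424, [0.043, 0.049, -0.002]), (433, [0.044, 0.04, 0.004]), (442, [0.043, 0.031, 0.009]), (451, [0.045, 0.026, 0.011]), (460, [0.048, 0.027, 0.011]), (469, [0.055, 0.034, 0.007])]
292 [(424, [0.044, 0.049, -0.004]), (433, [0.044, 0.039, 0.002]), (442, [0.044, 0.031, 0.007]), (451, [0.044, 0.024, 0.011]), (460, [0.047, 0.024, 0.011]), (469, [0.05, 0.024, 0.011])]
296 [(424, [0.044, 0.048, -0.005]), (433, [0.043, 0.038, 0.001]), (442, [0.043, 0.03, 0.006]), (451, [0.044, 0.024, 0.01]), (460, [0.046, 0.023, 0.01]), (469, [0.047, 0.019, 0.013])]
```

View pics/t1c.png

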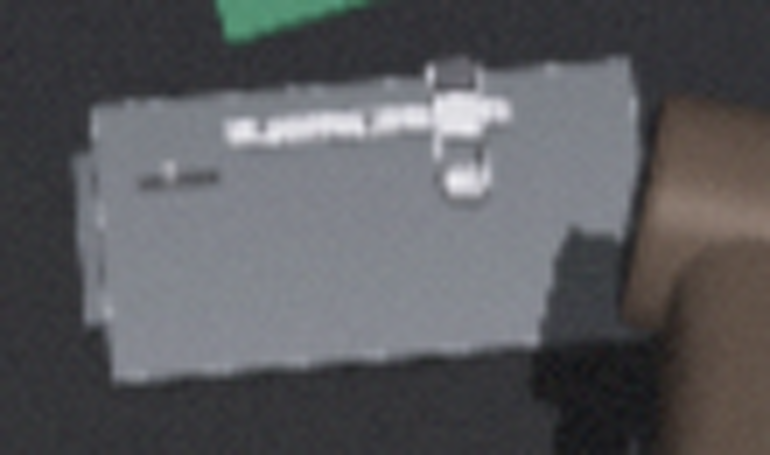

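```bash
cat >> h.py <<'E'
def fit2(S,W):
    S=np.array(S,float);W=np.array(W,float)[:,:2];a=S-S.mean(0);b=W-W.mean(0)
    th=np.arctan2((a[:,0]*b[:,1]-a[:,1]*b[:,0]).sum(),(a*b).sum())
    R=np.array([[np.cos(th),-np.sin(th)],[np.sin(th),np.cos(th)]]);t=W.mean(0)-R@S.mean(0)
    return th,t,R,(W-(S@R.T+t))
E
python3 - <<'E'
from h import *
px=(np.array([(92,103),(112,382),(628,57),(658,332)])+.5)/7-.5+np.array([262,145])
W=plane('top',px,.055)*1000
S=[(73,147),(-87,147),(73,-163),(-87,-163)]
th,t,R,e=fit2(S,W);print(np.degrees(th),t,e.round(1).tolist())
pp=(np.array([(169,166),(140,183),(219,177),(463,180)])+.5)/7-.5+np.array([262,145])
for q,z in zip(pp,(.08,.055,.055,.092)):
    w=plane('top',q,z)[0,:2]*1000;print(w.round(1),(R.T@(w-t)).round(1))
# carrier, same camera, to compare with wrist: slot end and tail
E
```

```text
4.650823470490033 [610.50107346  84.54839879] [[0.7, -1.6], [-0.6, -0.6], [-0.2, 1.7], [0.0, 0.6]]
[629.7 189.7] [ 27.6 103.3]
[625.4 207.9] [ 24.8 121.8]
[628.4 163.1] [24.3 76.8]
[617.6  25.3] [  2.3 -59.7]
```

>>> move_arm(deltas=[[[0.0106,0.04,-0.0014],[0,-0.7,0]],[[0,0.04,0],[0,0,0]],[[0,0.04,0],[0,0,0]],[[0,0.02,0],[0,0,0]],[[0,0,0],[0,0,0]]], hand=-0.4)

```text
clock: 2.22
eef_pos: [0.4401, -0.2867, 0.1629]
tcp_rot: [-0.442, 0.45, 0.55, -0.547]
wrist_force: [-1.1, -0.3, 0.3]
opening: 0.699
```

```bash
cat >> h.py <<'E'
def go(W,yaw=None,s=None):
    "print tool delta to reach TCP world pos W and tool-x yaw(deg), tool down"
    from scipy.spatial.transform import Rotation as R
    s=s or robot.sense();Q=Tq(s['tcp_rot']);p=np.array(s['eef_pos'])
    cy=np.degrees(np.arctan2(Q[1,0],Q[0,0]))
    yaw=cy if yaw is None else yaw
    a=np.radians(yaw);X=np.array([np.cos(a),np.sin(a),0]);Y=np.array([0,0,-1.]);G=np.c_[X,Y,np.cross(X,Y)]
    print('at',(p*1000).round(1),'yaw',cy.round(2),'F',np.round(s['wrist_force'],1),'| d mm',(Q.T@(np.array(W)-p)*1000).round(1),'rot',np.degrees(R.from_matrix(Q.T@G).as_rotvec()).round(2))
E
python3 - <<'E'
from h import *
s=robot.sense()
p,d=snapshot('wrist');save('w2',p)
for r in spotter.masks_of('wrist','carrier')[:4]:
    m=r['mask'];v,u=np.nonzero(m)
    W=plane('wrist',np.c_[u,v],0.02,s)[:,:2]*1000
    rr=cv2.minAreaRect(W.astype(np.float32));print(r['confidence'],r['point'],m.sum(),rr)
go([.445,-.2793,.0868],102.2,s)
E
```

```text
0.92 [155.8, 273.2] 3336 ((522.5426635742188, -411.91845703125), (20.73761749267578, 140.0751190185547), 49.68962860107422)
0.9 [132.8, 63.0] 11308 ((366.5794982910156, -425.2715759277344), (84.21715545654297, 54.492733001708984), 23.433393478393555)
0.6 [336.9, 228.5] 8998 ((459.5330810546875, -275.54443359375), (178.36402893066406, 30.387659072875977), 12.184382438659668)
at [ 440.1 -286.7  162.9] yaw 101.83 F [-1.1 -0.3  0.3] | d mm [ 6.7 76.1 -5.5] rot [ 0.6  -0.37 -0.36]
```

View pics/w2.png

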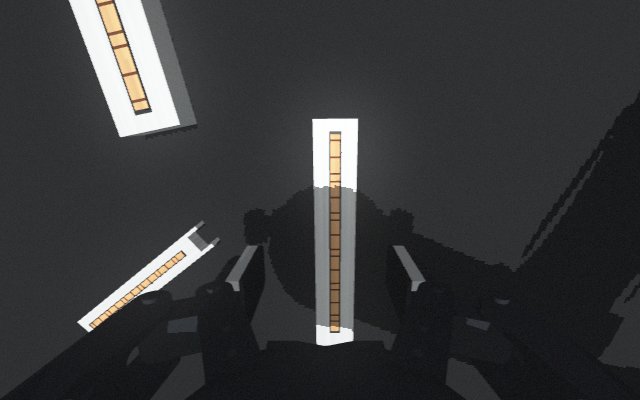

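>>> move_arm(deltas=[[[0.0055,0.036,-0.0045],[0.5,-0.3,-0.3]],[[0,0.02,0],[0,0,0]],[[0,0.01,0],[0,0,0]],[[0,0,0],[0,0,0]]])

```text
clock: 2.65
eef_pos: [0.4512, -0.2851, 0.1077]
tcp_rot: [-0.437, 0.452, 0.552, -0.547]
wrist_force: [-0.3, 0.2, -0.1]
opening: 0.698
```

Run:
```python
from h import *
go([.445,-.2793,.0868],102.2)
```

```text
at [ 451.2 -285.1  107.7] yaw 102.08 F [-0.3  0.2 -0.1] | d mm [ 7.2 20.7  5.2] rot [ 1.06 -0.11 -0.66]
```

>>> move_arm(deltas=[[[0.007,0.0,0.005],[1.0,-0.1,-0.6]],[[0,0,0],[0,0,0]]])

```text
clock: 2.82
eef_pos: [0.4454, -0.28, 0.1102]
tcp_rot: [-0.443, 0.445, 0.55, -0.55]
wrist_force: [-0.6, -0.0, -0.4]
opening: 0.702
```

Run:
```python
from h import *
go([.445,-.2793,.0868],102.2)
```

```text
at [ 445.4 -280.   110.2] yaw 102.16 F [-0.6 -0.  -0.4] | d mm [ 0.8 23.4  0.3] rot [ 0.11 -0.04 -0.09]
```

Good convergence at rest. Descend.

>>> move_arm(deltas=[[[0.0008,0.014,0],[0,0,0]],[[0,0.009,0],[0,0,0]],[[0,0,0],[0,0,0]]])

```text
clock: 3.07
eef_pos: [0.4479, -0.2798, 0.0918]
tcp_rot: [-0.44, 0.448, 0.552, -0.549]
wrist_force: [-0.5, -1.0, 0.6]
opening: 0.701
```

Run:
```python
from h import *
go([.445,-.2793,.0868],102.2)
```

```text
at [ 447.9 -279.8   91.8] yaw 102.22 F [-0.5 -1.   0.6] | d mm [1.2 5.  2.8] rot [ 0.53  0.02 -0.31]
```

>>> move_arm(deltas=[[[0.001,0.004,0.003],[0.5,0,-0.3]],[[0,0,0],[0,0,0]]])

```text
clock: 3.23
eef_pos: [0.4451, -0.2796, 0.089]
tcp_rot: [-0.443, 0.444, 0.551, -0.55]
wrist_force: [0.3, -0.2, 0.3]
opening: 0.703
```

Run:
```python
from h import *
go([.445,-.2793,.0868],102.2)
```

```text
at [ 445.1 -279.6   89. ] yaw 102.25 F [ 0.3 -0.2  0.3] | d mm [0.3 2.2 0.1] rot [ 0.07  0.05 -0.03]
```

>>> move_arm(deltas=[[[0,0.002,0],[0,0,0]],[[0,0,0],[0,0,0]]])

```text
clock: 3.4
eef_pos: [0.4455, -0.2798, 0.0877]
tcp_rot: [-0.443, 0.444, 0.551, -0.55]
wrist_force: [-0.1, 0.3, -0.2]
opening: 0.703
```

>>> move_arm(deltas=[[[0,0,0],[0,0,0]],[[0,0,0],[0,0,0]],[[0,0,0],[0,0,0]],[[0,0,0],[0,0,0]],[[0,0,0],[0,0,0]],[[0,0,0],[0,0,0]]], hand=1)

```text
clock: 3.9
eef_pos: [0.4457, -0.2798, 0.0886]
tcp_rot: [-0.443, 0.445, 0.551, -0.55]
wrist_force: [-0.3, 1.1, -0.9]
opening: 0.317
```

>>> move_arm(deltas=[[[0,0,0],[0,0,0]],[[0,0,0],[0,0,0]],[[0,0.002,0],[0,0,0]],[[0,0.0,0],[0,0,0]]], hand=-0.1)

```text
clock: 4.23
eef_pos: [0.4459, -0.2799, 0.0865]
tcp_rot: [-0.443, 0.445, 0.551, -0.55]
wrist_force: [-0.0, 0.1, 0.4]
opening: 0.546
```

>>> move_arm(deltas=[[[0,0.001,0],[0,0,0]],[[0,0,0],[0,0,0]],[[0,0,0],[0,0,0]],[[0,0,0],[0,0,0]],[[0,0,0],[0,0,0]]], hand=1)

```text
clock: 4.65
eef_pos: [0.4459, -0.2798, 0.0856]
tcp_rot: [-0.443, 0.445, 0.551, -0.55]
wrist_force: [0.4, 0.5, 1.5]
opening: 0.328
```

>>> move_arm(deltas=[[[0,-0.01,0],[0,0,0]],[[0,-0.02,0],[0,0,0]],[[0,-0.03,0],[0,0,0]],[[0,-0.03,0],[0,0,0]],[[0,-0.03,0],[0,0,0]],[[0,0,0],[0,0,0]]])

```text
clock: 5.15
eef_pos: [0.4424, -0.2792, 0.2096]
tcp_rot: [0.446, -0.441, -0.549, 0.552]
wrist_force: [0.9, -0.3, -1.8]
opening: 0.328
```

Run:
```python
from h import *
go([.445,-.2793,.0868],102.2)
p,d=snapshot('wrist');save('w3',p);np.save('w3d.npy',d)
p,d=snapshot('side');save('s3',p);cv2.imwrite('pics/s3c.png',cv2.resize(cv2.imread('pics/s3.png')[130:330,220:440],None,fx=3,fy=3))
```

```text
at [ 442.4 -279.2  209.6] yaw 102.22 F [ 0.9 -0.3 -1.8] | d mm [ -1.1 122.8  -3.4] rot [-0.43  0.02  0.19]
```

View pics/w3.png

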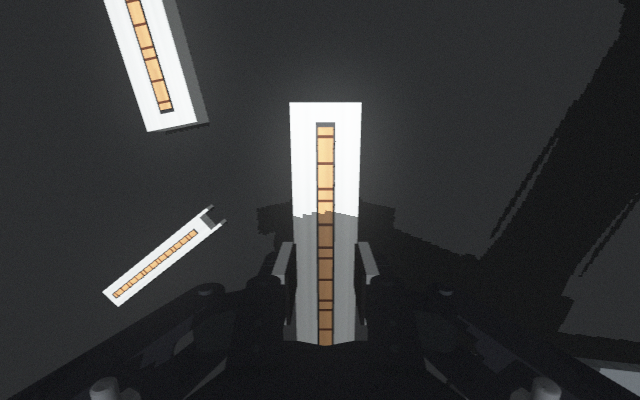

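View pics/s3c.png

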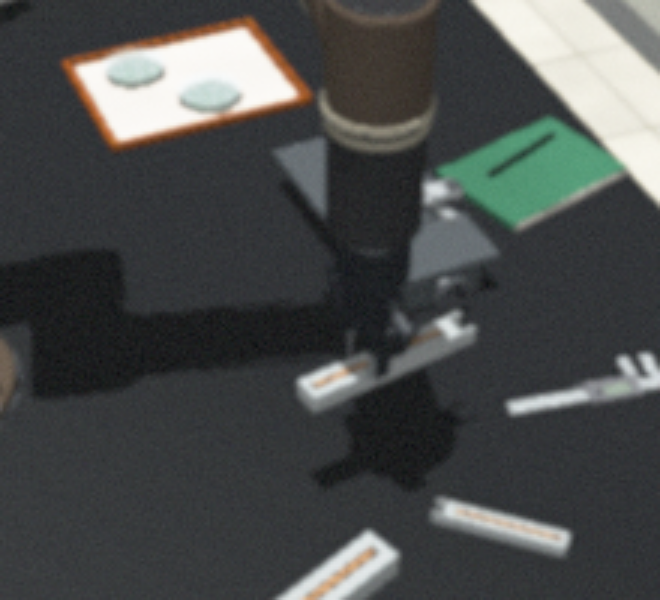

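>>> move_arm(deltas=[[[-0.001,0.035,-0.002],[0,0,0]],[[0,0.035,0],[0,0,0]],[[0,0.025,0],[0,0,0]],[[0,0.01,0],[0,0,0]],[[0,0,0],[0,0,0]]])

```text
clock: 5.67
eef_pos: [0.4384, -0.2776, 0.0941]
tcp_rot: [0.45, -0.439, -0.548, 0.551]
wrist_force: [0.1, -0.6, -1.9]
opening: 0.326
```

Run:
```python
from h import *
s=robot.sense()
go([.445,-.2793,.0860],102.2,s)
# tail in tool frame from w3
S={'eef_pos':[.4424,-.2792,.2096],'tcp_rot':[0.446,-0.441,-0.549,0.552]}
W=plane('wrist',[(290,102),(362,102)],.144,S);print(((W-np.array(S['eef_pos']))@Tq(S['tcp_rot'])*1000).round(1))
```

```text
at [ 438.4 -277.6   94.1] yaw 102.04 F [ 0.1 -0.6 -1.9] | d mm [-3.1  8.  -6.2] rot [-0.74 -0.16  0.5 ]
[[-13.8  66.1  74.9]
 [ 16.3  66.2  74.9]]
```

>>> move_arm(deltas=[[[0,0.0,0],[-0.7,-0.15,0.5]],[[0,0.004,0],[0,0,0]],[[0,0,0],[0,0,0]]])

```text
clock: 5.92
eef_pos: [0.4366, -0.2772, 0.088]
tcp_rot: [0.446, -0.443, -0.549, 0.551]
wrist_force: [-0.2, -0.7, -3.0]
opening: 0.326
```

>>> move_arm(deltas=[[[0,0.002,0],[0,0,0]],[[0,0.001,0],[0,0,0]],[[0,0,0],[0,0,0]]])

```text
clock: 6.17
eef_pos: [0.4375, -0.2774, 0.0866]
tcp_rot: [0.444, -0.444, -0.55, 0.551]
wrist_force: [-0.3, -0.5, -2.1]
opening: 0.325
```

Run:
```python
from h import *
go([.445,-.2793,.0860],102.2)
```

```text
at [ 437.5 -277.4   86.6] yaw 102.21 F [-0.3 -0.5 -2.1] | d mm [-3.4  0.6 -6.9] rot [-0.1   0.01 -0.  ]
```

>>> move_arm(deltas=[[[0,0,0],[0,0,0]],[[0,0,0],[0,0,0]],[[0,0,0],[0,0,0]],[[0,0,-0.01],[0,0,0]],[[0,0,-0.006],[0,0,0]],[[0,0,0],[0,0,0]]], hand=0.0)

```text
clock: 6.67
eef_pos: [0.4571, -0.2745, 0.0898]
tcp_rot: [-0.442, 0.446, 0.551, -0.55]
wrist_force: [1.0, -0.6, -0.1]
opening: 0.496
```

Run:
```python
from h import *
go([.4375+.0162,-.2774+.0035,.0867],102.2)
```

```text
at [ 457.1 -274.5   89.8] yaw 102.24 F [ 1.  -0.6 -0.1] | d mm [1.4 3.1 3.2] rot [ 0.27  0.04 -0.2 ]
```

>>> move_arm(deltas=[[[0.001,0.002,0.003],[0.2,0,-0.2]],[[0,0,0],[0,0,0]],[[0,0,0],[0,0,0]]])

```text
clock: 6.92
eef_pos: [0.4546, -0.2739, 0.0875]
tcp_rot: [-0.443, 0.444, 0.551, -0.55]
wrist_force: [0.6, 0.1, 0.1]
opening: 0.498
```

Run:
```python
from h import *
go([.4375+.0162,-.2774+.0035,.0867],102.2)
```

```text
at [ 454.6 -273.9   87.5] yaw 102.29 F [0.6 0.1 0.1] | d mm [0.1 0.8 0.9] rot [0.06 0.09 0.02]
```

>>> move_arm(deltas=[[[0,0.0008,0],[0,0,0]],[[0,0,0],[0,0,0]],[[0,0,0],[0,0,0]],[[0,0,0],[0,0,0]],[[0,0,0],[0,0,0]]], hand=1)

```text
clock: 7.33
eef_pos: [0.4543, -0.2739, 0.0869]
tcp_rot: [-0.443, 0.444, 0.551, -0.55]
wrist_force: [0.1, -0.3, 0.9]
opening: 0.322
```

>>> move_arm(deltas=[[[0,-0.015,0],[0,0,0]],[[0,-0.03,0],[0,0,0]],[[0,-0.04,0],[0,0,0]],[[0,-0.03,0],[0,-5,0]],[[0,-0.015,0],[0,-7,0]],[[0,0,0],[0,-7,0]],[[0,0,0],[0,-7,0]],[[0,0,0],[0,-7,0]]])

```text
clock: 8.0
eef_pos: [0.4497, -0.2733, 0.2191]
tcp_rot: [-0.269, 0.262, 0.655, -0.655]
wrist_force: [-0.0, 0.5, -3.6]
opening: 0.323
```

Run:
```python
from h import *
th=np.radians(4.65);R=np.array([[np.cos(th),-np.sin(th)],[np.sin(th),np.cos(th)]]);o=np.array([610.5,84.5])
a=np.radians(20);h=np.array([np.sin(a),np.cos(a)])
g=-7.5
sp=np.array([25,103.])-30*h
tcp=sp-(89-g)*h; W=R@tcp+o
print(tcp,W)
go([W[0]/1e3,W[1]/1e3,.2],164.65)
print(robot.sense()['joints'].round(2))
```

```text
[-18.26554813 -15.87111653] [593.58122424  67.20035795]
at [ 449.7 -273.3  219.1] yaw 135.88 F [-0.   0.5 -3.6] | d mm [ 133.6   19.2 -344.7] rot [ -0.06 -28.77   0.6 ]
[-0.17  0.19 -0.42 -0.   -0.96 -0.59]
```

>>> move_arm(deltas=[[[0.004,-0.004,-0.038],[0,-3.6,0]],[[0.006,-0.004,-0.038],[0,-3.6,0]],[[0.008,-0.004,-0.038],[0,-3.6,0]],[[0.01,-0.004,-0.038],[0,-3.6,0]],[[0.012,-0.004,-0.038],[0,-3.6,0]],[[0.012,-0.004,-0.038],[0,-3.6,0]],[[0.012,0,-0.038],[0,-3.6,0]],[[0.012,0,-0.038],[0,-3.6,0]]])

```text
clock: 8.67
eef_pos: [0.5364, 0.0257, 0.24]
tcp_rot: [-0.096, 0.082, 0.702, -0.701]
wrist_force: [1.4, -0.6, -3.3]
opening: 0.318
```

Run:
```python
from h import *
go([.573,.256,.25],164.65)
```

```text
at [536.4  25.7 240. ] yaw 165.54 F [ 1.4 -0.6 -3.3] | d mm [  22.3   -9.6 -232.1] rot [-0.    0.89  1.13]
```

>>> move_arm(deltas=[[[0.004,-0.002,-0.038],[0,0.9,1.1]],[[0.004,-0.002,-0.038],[0,0,0]],[[0.004,-0.002,-0.038],[0,0,0]],[[0.004,-0.002,-0.038],[0,0,0]],[[0.004,0,-0.038],[0,0,0]],[[0,0,-0.03],[0,0,0]],[[0,0,0],[0,0,0]],[[0,0,0],[0,0,0]]])

```text
clock: 9.33
eef_pos: [0.5692, 0.2612, 0.2423]
tcp_rot: [0.094, -0.088, -0.7, 0.703]
wrist_force: [-0.9, -1.1, -2.5]
opening: 0.323
```

Run:
```python
from h import *
s=robot.sense()
go([.573,.256,.25],164.65,s)
p,d=snapshot('wrist');save('w4',p);np.save('w4d.npy',d)
p,d=snapshot('top');save('t4',p)
import json;json.dump({k:np.array(v).tolist() for k,v in s.items()},open('s4.json','w'))
for n in('fence','carrier'):
  for r in spotter.masks_of('wrist',n)[:3]: print(n,r['confidence'],r['point'],r['mask'].sum())
```

```text
at [569.2 261.2 242.3] yaw 165.21 F [-0.9 -1.1 -2.5] | d mm [-5.  -7.7  4.1] rot [-0.28  0.56  0.44]
fence 0.79 [164.9, 51.8] 2758
carrier 0.67 [329.1, 191.6] 18708
```

View pics/w4.png

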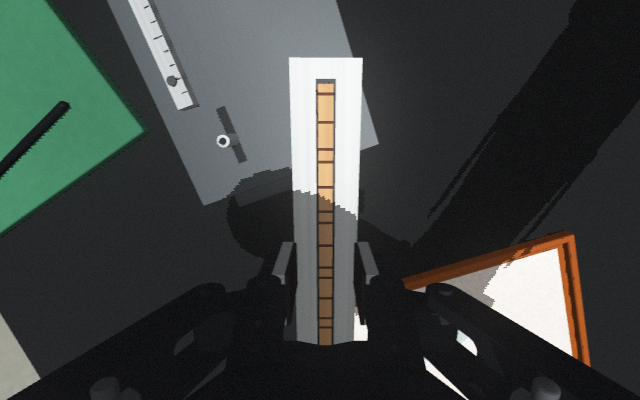

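Run:
```python
import cv2
p=cv2.imread('pics/w4.png')
cv2.imwrite('pics/w4c.png',cv2.resize(p[0:220,100:260],None,fx=4,fy=4,interpolation=cv2.INTER_CUBIC)[280:])
cv2.imwrite('pics/w4d.png',cv2.resize(p[110:180,350:400],None,fx=6,fy=6,interpolation=cv2.INTER_CUBIC))
```

```text
(no output)
```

View pics/w4c.png

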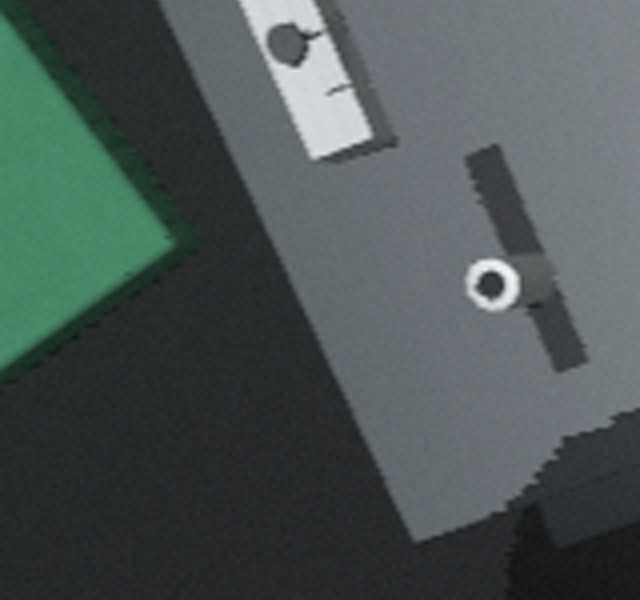

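View pics/w4d.png

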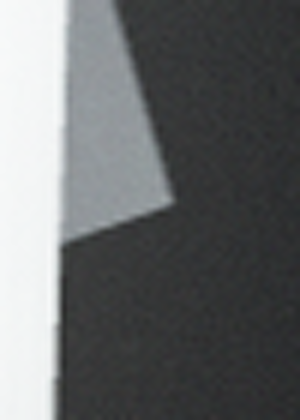

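Run:
```python
from h import *
import json
s=json.load(open('s4.json'))
px=np.array([(203.6,205.4),(379.2,143.7),(199.2,106.1)]);W=plane('wrist',px,.055,s)*1000
W=np.vstack([W,plane('wrist',(193,104.1),.067,s)*1000])
S=[(73,147),(-87,147),(40,70),(40,70)]
th,t,R,e=fit2(S,W);print(np.degrees(th),t,e.round(1).tolist())
sl=plane('wrist',[(220.6,107.9),(242.9,161.1)],.055,s)*1000;print('slot',((sl[:,:2]-t)@R).round(1))
po=plane('wrist',(223.1,141.1),.083,s)*1000;print('post w',po.round(1),'stage',((po[:,:2]-t)@R).round(1))
zt=s['eef_pos'][2]-.0869+.02
c=plane('wrist',[(289.5,57.5),(362,57.5)],zt,s);print('tail tool',((c-np.array(s['eef_pos']))@Tq(s['tcp_rot'])*1000).round(1))
T=np.array(s['tcp_rot']);print(Tq(T).round(3))
```

```text
4.770025416528316 [609.42350706  85.95591599] [[-0.9, -0.9], [0.8, -0.1], [0.2, 0.9], [-0.1, 0.1]]
slot [[ 24.8  77.8]
 [ 25.  122.5]]
post w [[625.5 191.3  83. ]] stage [[ 24.8 103.6]]
tail tool [[-13.8  67.2  91.2]
 [ 15.7  67.5  91.3]]
[[-0.967 -0.009 -0.255]
 [ 0.255 -0.003 -0.967]
 [ 0.008 -1.     0.005]]
```

```bash
cat >> h.py <<'E'
TH=np.radians(4.77);RS=np.array([[np.cos(TH),-np.sin(TH)],[np.sin(TH),np.cos(TH)]]);OS=np.array([609.4,86.0]);G=-8.8
def tgt(skew,retreat,z,post=(25,103.6),s=None):
    a=np.radians(skew);h=np.array([np.sin(a),np.cos(a)])
    t=np.array(post)-(retreat+89-G)*h;W=RS@t+OS
    print('stage tcp tgt',t.round(1));go([W[0]/1e3,W[1]/1e3,z],180-skew+4.77,s)
def where(s=None):
    s=s or robot.sense();Q=Tq(s['tcp_rot']);p=np.array(s['eef_pos'])
    yaw=np.degrees(np.arctan2(Q[1,0],Q[0,0]))%360;a=np.radians(180+4.77-yaw);h=np.array([np.sin(a),np.cos(a)])
    t=RS.T@(p[:2]*1000-OS);sp=t+(89-G)*h;F=RS.T@np.array(s['wrist_force'])[:2]
    print('t',round(s['clock'],2),'skew',np.degrees(a).round(2),'slotpt',sp.round(1),'z',(p[2]*1000).round(1),'Fstage',F.round(1),np.round(s['wrist_force'][2],1),'M',np.round(s['moment'],2),'open',round(s['opening'],3))
E
python3 - <<'E'
from h import *
tgt(20,30,.175)
E
```

```text
stage tcp tgt [-18.7 -16.5]
at [569.5 258.9 243.3] yaw 165.07 F [-0.3 -1.  -2.4] | d mm [-71.5  68.6 178.3] rot [-0.24  0.3   0.39]
```

>>> move_arm(deltas=[[[-0.012,0.005,0.03],[-0.2,0.3,0.4]],[[-0.012,0.01,0.03],[0,0,0]],[[-0.012,0.01,0.03],[0,0,0]],[[-0.012,0.01,0.03],[0,0,0]],[[-0.012,0.01,0.03],[0,0,0]],[[-0.011,0.01,0.027],[0,0,0]],[[0,0,0],[0,0,0]]])

```text
clock: 10.12
eef_pos: [0.5902, 0.0561, 0.189]
tcp_rot: [-0.094, 0.097, 0.702, -0.7]
wrist_force: [-0.1, 0.2, -2.3]
opening: 0.325
```

Run:
```python
from h import *
tgt(20,30,.165);where()
```

```text
stage tcp tgt [-18.7 -16.5]
at [590.2  56.1 189. ] yaw 164.54 F [-0.1  0.2 -2.3] | d mm [  1.4  24.  -11.9] rot [ 0.21 -0.23 -0.21]
t 10.12 skew 20.23 slotpt [12.2 63.6] z 189.0 Fstage [-0.1  0.2] -2.3 M [0.08 0.19 0.03] open 0.325
```

>>> move_arm(deltas=[[[0.001,0.0,-0.012],[0.2,-0.2,-0.2]],[[0,0.012,0],[0,0,0]],[[0,0.012,0],[0,0,0]],[[0,0,0],[0,0,0]]])

```text
clock: 10.45
eef_pos: [0.5919, 0.0619, 0.1662]
tcp_rot: [-0.097, 0.098, 0.701, -0.7]
wrist_force: [-1.0, -0.5, -4.1]
opening: 0.322
```

Run:
```python
from h import *
tgt(20,30,.145);where()
p,d=snapshot('wrist');save('w5',p);p,d=snapshot('side');cv2.imwrite('pics/s5.png',cv2.resize(cv2.cvtColor(p,cv2.COLOR_RGB2BGR)[130:300,240:440],None,fx=3.5,fy=3.5))
```

```text
stage tcp tgt [-18.7 -16.5]
at [591.9  61.9 166.2] yaw 164.13 F [-1.  -0.5 -4.1] | d mm [ 1.5 21.2 -5.9] rot [ 0.06 -0.64 -0.1 ]
t 10.45 skew 20.64 slotpt [15.1 69. ] z 166.2 Fstage [-1.  -0.4] -4.1 M [-0.04  0.14  0.01] open 0.322
```

View pics/w5.png

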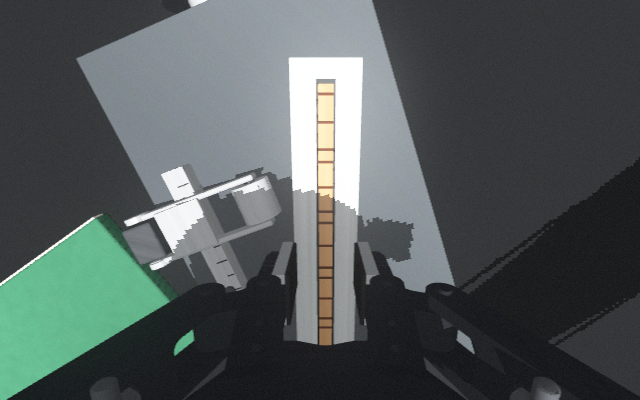

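View pics/s5.png

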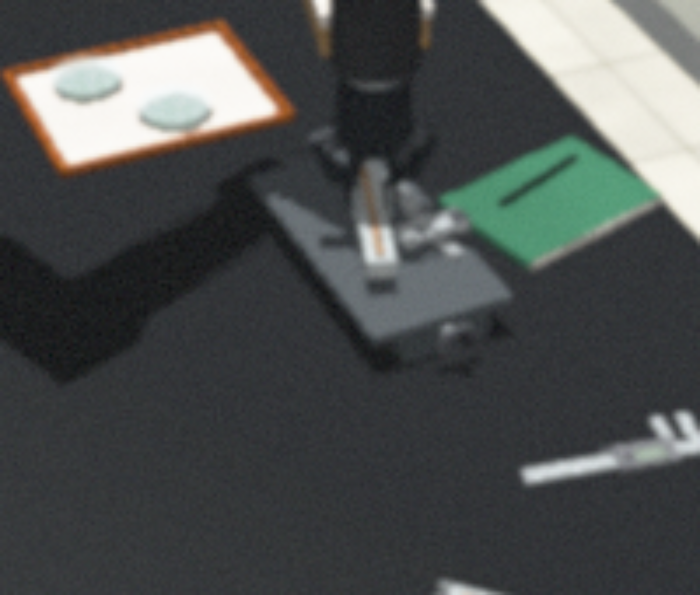

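>>> move_arm(deltas=[[[0.0015,0.0,-0.004],[0,-0.6,0]],[[0,0.01,0],[0,0,0]],[[0,0.007,0],[0,0,0]],[[0,0,0],[0,0,0]]])

```text
clock: 10.88
eef_pos: [0.5938, 0.0682, 0.1528]
tcp_rot: [-0.09, 0.096, 0.702, -0.7]
wrist_force: [-0.1, -0.5, -3.3]
opening: 0.325
```

Run:
```python
from h import *
tgt(20,30,.142);where()
```

```text
stage tcp tgt [-18.7 -16.5]
at [593.8  68.2 152.8] yaw 164.93 F [-0.1 -0.5 -3.3] | d mm [ 1.6 10.8  0.7] rot [ 0.28  0.16 -0.46]
t 10.88 skew 19.84 slotpt [16.2 75.6] z 152.8 Fstage [-0.1 -0.5] -3.3 M [-0.03  0.11 -0.02] open 0.325
```

>>> move_arm(deltas=[[[0.0015,0.007,0.0],[0.3,0.1,-0.4]],[[0,0,0],[0,0,0]]])

```text
clock: 11.05
eef_pos: [0.592, 0.0689, 0.1449]
tcp_rot: [0.093, -0.093, -0.701, 0.701]
wrist_force: [-1.0, 0.5, -3.7]
opening: 0.321
```

>>> move_arm(deltas=[[[0,0.002,0],[0,0,0]],[[0,0.0,0],[0,0,0]]])

```text
clock: 11.22
eef_pos: [0.5919, 0.069, 0.1422]
tcp_rot: [0.094, -0.093, -0.7, 0.702]
wrist_force: [0.3, 0.7, -2.7]
opening: 0.322
```

Run:
```python
from h import *
tgt(20,30,.142);where()
```

```text
stage tcp tgt [-18.7 -16.5]
at [591.9  69.  142.2] yaw 164.85 F [ 0.3  0.7 -2.7] | d mm [-0.4  0.2  0.9] rot [-0.11  0.08  0.05]
t 11.22 skew 19.92 slotpt [14.5 76.4] z 142.2 Fstage [0.4 0.7] -2.7 M [0.   0.01 0.01] open 0.322
```

>>> move_arm(deltas=[[[0,0.001,0],[0,0,0]],[[0,0.0,0],[0,0,0]]])

```text
clock: 11.38
eef_pos: [0.5924, 0.0691, 0.1422]
tcp_rot: [0.093, -0.093, -0.7, 0.702]
wrist_force: [-0.1, 1.3, -2.6]
opening: 0.321
```

>>> move_arm(deltas=[[[0,0.001,0],[0,0,0]],[[0,0.0,0],[0,0,0]]])

```text
clock: 11.55
eef_pos: [0.5927, 0.0691, 0.1421]
tcp_rot: [0.093, -0.093, -0.7, 0.701]
wrist_force: [-0.5, -1.1, -2.6]
opening: 0.324
```

>>> move_arm(deltas=[[[0,0.002,0],[0,0,0]],[[0,0.001,0],[0,0,0]]])

```text
clock: 11.72
eef_pos: [0.5929, 0.0692, 0.1419]
tcp_rot: [0.092, -0.093, -0.701, 0.701]
wrist_force: [-4.3, 0.1, 5.6]
opening: 0.324
```

Run:
```python
from h import *
tgt(20,30,.141);where()
```

```text
stage tcp tgt [-18.7 -16.5]
at [592.9  69.2 141.9] yaw 164.95 F [-4.3  0.1  5.6] | d mm [0.5 0.9 1.3] rot [-0.06  0.18 -0.14]
t 11.72 skew 19.82 slotpt [15.4 76.6] z 141.9 Fstage [-4.3  0.5] 5.6 M [ 0.3   1.77 -0.1 ] open 0.324
```

>>> move_arm(deltas=[[[0,0.0,0],[0,0,0]],[[0,0,-0.004],[0,0,0]],[[0,0,-0.004],[0,0,0]],[[0,0,-0.004],[0,0,0]],[[0,0,-0.003],[0,0,0]],[[0,0,0],[0,0,0]]])

```text
clock: 12.22
eef_pos: [0.5973, 0.0844, 0.1419]
tcp_rot: [0.092, -0.094, -0.7, 0.702]
wrist_force: [-0.5, -0.3, 1.4]
opening: 0.326
```

Run:
```python
from h import *
tgt(20,3,.142);where()
```

```text
stage tcp tgt [-9.5  8.9]
at [597.3  84.4 141.9] yaw 164.94 F [-0.5 -0.3  1.4] | d mm [ 0.6 -0.1 -9.8] rot [-0.1   0.17 -0.17]
t 12.22 skew 19.83 slotpt [21.  91.4] z 141.9 Fstage [-0.5 -0.2] 1.4 M [-0.22  0.53  0.06] open 0.326
```

>>> move_arm(deltas=[[[0,0.0,-0.003],[0,0,0]],[[0,0,-0.003],[0,0,0]],[[0,0,-0.002],[0,0,0]],[[0,0,0],[0,0,0]]])

```text
clock: 12.55
eef_pos: [0.5997, 0.0927, 0.1419]
tcp_rot: [0.092, -0.093, -0.7, 0.702]
wrist_force: [-0.6, -1.1, 1.3]
opening: 0.323
```

Run:
```python
from h import *
tgt(20,0,.142);where()
```

```text
stage tcp tgt [-8.4 11.7]
at [599.7  92.7 141.9] yaw 164.96 F [-0.6 -1.1  1.3] | d mm [ 0.8 -0.1 -4.2] rot [-0.16  0.19 -0.15]
t 12.55 skew 19.81 slotpt [24.  99.4] z 141.9 Fstage [-0.7 -1. ] 1.3 M [-0.58  0.34 -0.07] open 0.323
```

>>> move_arm(deltas=[[[0,0.0,-0.002],[0,0,0]],[[0,0,-0.001],[0,0,0]]])

```text
clock: 12.72
eef_pos: [0.6005, 0.0956, 0.1419]
tcp_rot: [0.092, -0.093, -0.7, 0.702]
wrist_force: [-0.9, -2.1, 0.6]
opening: 0.324
```

>>> move_arm(deltas=[[[0,0.0,-0.0015],[0,0,0]],[[0,0,-0.001],[0,0,0]]])

```text
clock: 12.88
eef_pos: [0.6009, 0.0974, 0.1419]
tcp_rot: [0.092, -0.093, -0.699, 0.703]
wrist_force: [0.1, -9.5, 2.2]
opening: 0.329
```

Run:
```python
from h import *
where()
```

```text
t 12.88 skew 19.81 slotpt [ 25.6 104.1] z 141.9 Fstage [-0.7 -9.4] 2.2 M [-3.47  0.09  0.02] open 0.329
```

>>> move_arm(deltas=[[[0,0.0,0],[0,0,0]]])

```text
clock: 12.97
eef_pos: [0.6009, 0.0973, 0.1419]
tcp_rot: [0.092, -0.093, -0.699, 0.703]
wrist_force: [-0.5, -0.6, 0.4]
opening: 0.325
```

Run:
```python
from h import *
where();tgt(20,0,.142,post=(25.5,104.1))
p,d=snapshot('side');cv2.imwrite('pics/s6.png',cv2.resize(cv2.cvtColor(p,cv2.COLOR_RGB2BGR)[130:300,240:440],None,fx=3.5,fy=3.5))
p,d=snapshot('top');cv2.imwrite('pics/t6.png',cv2.resize(cv2.cvtColor(p,cv2.COLOR_RGB2BGR)[145:210,262:372],None,fx=7,fy=7))
```

```text
t 12.97 skew 19.82 slotpt [ 25.6 104. ] z 141.9 Fstage [-0.5 -0.5] 0.4 M [-0.25  0.22  0.  ] open 0.325
stage tcp tgt [-7.9 12.2]
at [600.9  97.3 141.9] yaw 164.95 F [-0.5 -0.6  0.4] | d mm [ 0.5 -0.1 -0.1] rot [-0.28  0.18 -0.12]
```

View pics/s6.png

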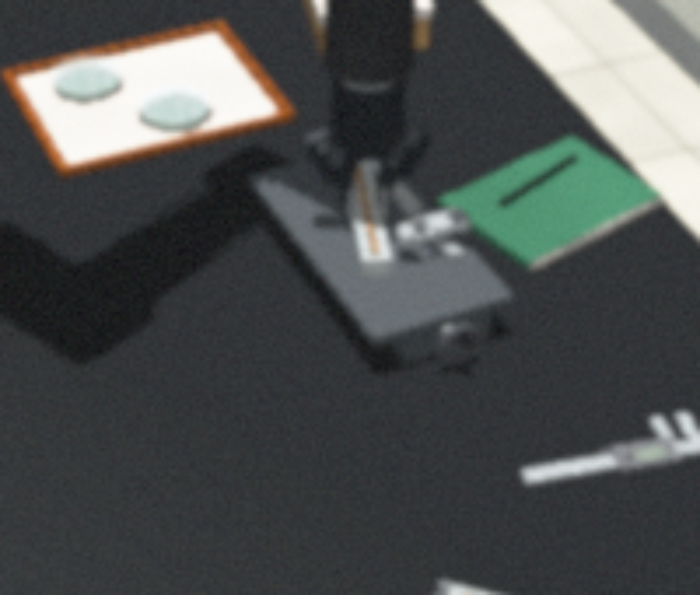

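View pics/t6.png

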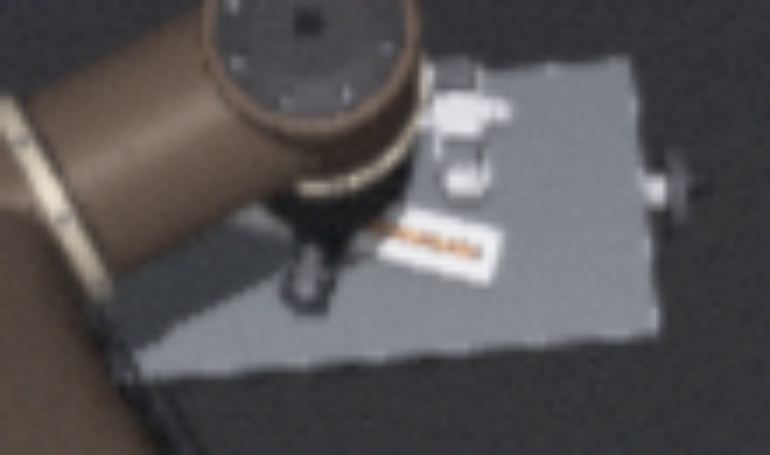

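>>> move_arm(deltas=[[[-0.0026,0.0,-0.0001],[-0.2,-1.5,0]],[[-0.0026,0,-0.0001],[0,-1.5,0]]])

```text
clock: 13.23
eef_pos: [0.6051, 0.096, 0.1419]
tcp_rot: [0.074, -0.074, -0.703, 0.704]
wrist_force: [0.1, -2.9, 1.1]
opening: 0.32
```

Run:
```python
from h import *
where()
```

```text
t 13.23 skew 16.82 slotpt [ 24.9 103.9] z 141.9 Fstage [-0.2 -2.9] 1.1 M [-1.    0.13 -0.24] open 0.32
```

>>> move_arm(deltas=[[[-0.0026,0.0,-0.0001],[0,-1.5,0]]])

```text
clock: 13.32
eef_pos: [0.6076, 0.0955, 0.1419]
tcp_rot: [0.065, -0.065, -0.704, 0.705]
wrist_force: [-1.2, -3.1, 0.1]
opening: 0.324
```

Run:
```python
from h import *
where();tgt(16,0,.142,post=(25.5,104.1))
```

```text
t 13.32 skew 15.28 slotpt [ 24.7 103.9] z 141.9 Fstage [-1.5 -2.9] 0.1 M [-0.99  0.38 -0.15] open 0.324
stage tcp tgt [-1.5 10.1]
at [607.6  95.5 141.9] yaw 169.49 F [-1.2 -3.1  0.1] | d mm [ 0.5 -0.1 -0.4] rot [-0.09  0.72 -0.02]
```

Beautiful tracking. The roller comes next.

>>> move_arm(deltas=[[[-0.0026,0.0,-0.0001],[0,-1.5,0]],[[-0.0026,0.0,-0.0001],[0,-1.5,0]]])

```text
clock: 13.48
eef_pos: [0.6114, 0.0948, 0.1419]
tcp_rot: [0.047, -0.045, -0.705, 0.706]
wrist_force: [-2.6, -2.0, 3.2]
opening: 0.323
```

Run:
```python
from h import *
where()
```

```text
t 13.48 skew 12.26 slotpt [ 23.4 104.1] z 141.9 Fstage [-2.8 -1.8] 3.2 M [-0.72  1.12 -0.53] open 0.323
```

>>> move_arm(deltas=[[[-0.003,0.0,-0.0001],[0,-1.3,0]],[[-0.003,0.0,-0.0001],[0,-1.3,0]]])

```text
clock: 13.65
eef_pos: [0.6159, 0.0941, 0.1419]
tcp_rot: [0.032, -0.028, -0.706, 0.707]
wrist_force: [-5.4, -1.0, 4.2]
opening: 0.324
```

Run:
```python
from h import *
where()
p,d=snapshot('wrist');save('w7',p)
```

```text
t 13.65 skew 9.64 slotpt [ 23.6 104. ] z 141.9 Fstage [-5.4 -0.5] 4.2 M [-0.52  1.85 -0.37] open 0.324
```

View pics/w7.png

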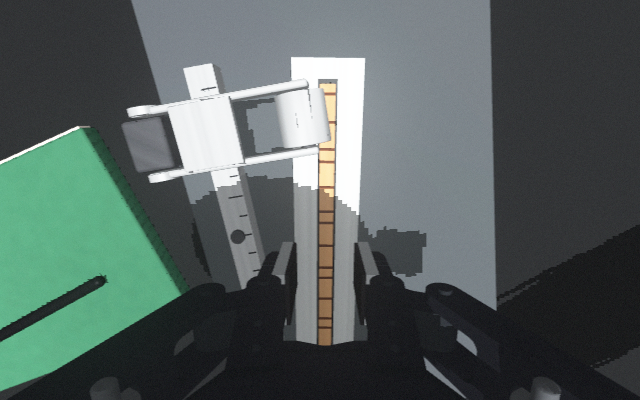

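Run:
```python
from h import *
s=robot.sense()
w=plane('wrist',[(238,237),(250,262)],.067,s)[:,:2]*1000
print(((w-OS)@RS).round(1)); tgt(9.6,0,.142,post=(25.5,104.1))
```

```text
[[47.6 -9.9]
 [44.8  4.3]]
stage tcp tgt [9.2 7.7]
at [616.3  94.1 141.9] yaw 175.24 F [-4.2 -1.1  6.5] | d mm [-1.6 -0.1 -0.5] rot [-0.09  0.07  0.34]
```

>>> move_arm(deltas=[[[-0.003,-0.0002,-0.0001],[0,-1.3,0.2]],[[-0.003,0.0,-0.0001],[0,-1.3,0]]])

```text
clock: 13.87
eef_pos: [0.6202, 0.0937, 0.1419]
tcp_rot: [0.016, -0.011, -0.706, 0.707]
wrist_force: [-6.1, -1.4, 7.7]
opening: 0.327
```

Run:
```python
from h import *
where()
```

```text
t 13.87 skew 7.0 slotpt [ 23.3 103.9] z 141.9 Fstage [-6.2 -0.8] 7.7 M [-0.43  2.18 -0.45] open 0.327
```

>>> move_arm(deltas=[[[-0.003,-0.0002,-0.0001],[0,-1.3,0]],[[-0.003,0.0,-0.0001],[0,-1.3,0]]])

```text
clock: 14.03
eef_pos: [0.6246, 0.0935, 0.1419]
tcp_rot: [0.001, 0.006, -0.707, 0.708]
wrist_force: [-5.4, -1.7, 6.2]
opening: 0.323
```

Run:
```python
from h import *
where()
```

```text
t 14.03 skew 4.38 slotpt [ 23.3 103.7] z 141.9 Fstage [-5.5 -1.2] 6.2 M [-0.64  2.15 -0.42] open 0.323
```

>>> move_arm(deltas=[[[-0.003,-0.0002,-0.0001],[0,-1.3,0]],[[-0.003,0.0,-0.0001],[0,-1.3,0]]])

```text
clock: 14.2
eef_pos: [0.6291, 0.0935, 0.142]
tcp_rot: [-0.014, 0.023, -0.706, 0.707]
wrist_force: [-6.3, -1.7, 7.7]
opening: 0.326
```

Run:
```python
from h import *
where()
p,d=snapshot('wrist');save('w8',p)
```

```text
t 14.2 skew 1.76 slotpt [ 23.2 103.6] z 142.0 Fstage [-6.4 -1.2] 7.7 M [-0.68  2.23 -0.43] open 0.326
```

View pics/w8.png

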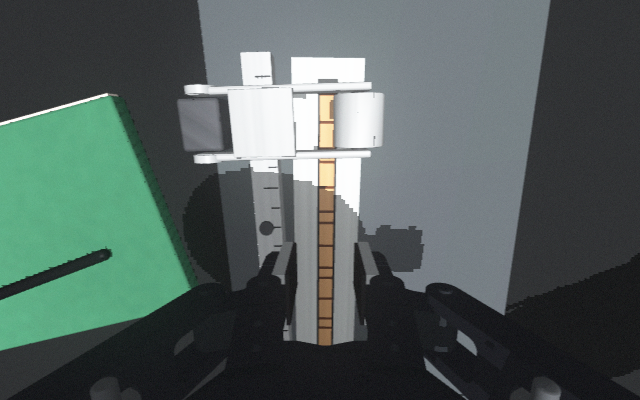

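>>> move_arm(deltas=[[[-0.0022,-0.0002,-0.0003],[0,-1.0,0]],[[-0.0015,0.0,-0.0002],[0,-0.6,0]]])

```text
clock: 14.42
eef_pos: [0.632, 0.0937, 0.142]
tcp_rot: [-0.023, 0.035, -0.706, 0.707]
wrist_force: [-3.9, -2.4, 4.9]
opening: 0.326
```

Run:
```python
from h import *
where()
```

```text
t 14.42 skew 0.08 slotpt [ 23.3 103.6] z 142.0 Fstage [-4.1 -2.1] 4.9 M [-1.14  1.26 -0.39] open 0.326
```

>>> move_arm(deltas=[[[-0.001,-0.0001,-0.0003],[0,0,0]]])

```text
clock: 14.5
eef_pos: [0.6325, 0.0937, 0.142]
tcp_rot: [-0.023, 0.035, -0.706, 0.707]
wrist_force: [-5.6, -2.5, 5.4]
opening: 0.323
```

Run:
```python
from h import *
where()
```

```text
t 14.5 skew 0.08 slotpt [ 23.8 103.5] z 142.0 Fstage [-5.8 -2. ] 5.4 M [-1.16  1.99 -0.16] open 0.323
```

>>> move_arm(deltas=[[[-0.0012,-0.0003,-0.0003],[0,0,0]]])

```text
clock: 14.58
eef_pos: [0.6328, 0.0937, 0.1421]
tcp_rot: [-0.022, 0.036, -0.706, 0.707]
wrist_force: [-4.7, -3.6, 1.2]
opening: 0.324
```

Run:
```python
from h import *
where()
```

```text
t 14.58 skew 0.1 slotpt [ 24.2 103.6] z 142.1 Fstage [-4.9 -3.2] 1.2 M [-1.22  1.57 -0.08] open 0.324
```

>>> move_arm(deltas=[[[-0.0012,-0.0003,-0.0003],[0,0,0]]])

```text
clock: 14.67
eef_pos: [0.6331, 0.0938, 0.1421]
tcp_rot: [-0.021, 0.036, -0.705, 0.708]
wrist_force: [-5.9, -3.5, 3.1]
opening: 0.323
```

Run:
```python
from h import *
where()
```

```text
t 14.67 skew 0.12 slotpt [ 24.5 103.6] z 142.1 Fstage [-6.1 -3. ] 3.1 M [-1.1   2.   -0.05] open 0.323
```

>>> move_arm(deltas=[[[-0.0015,0,-0.0003],[0,0,0]],[[-0.001,0,-0.0003],[0,0,0]]])

```text
clock: 14.83
eef_pos: [0.6335, 0.0939, 0.1421]
tcp_rot: [-0.019, 0.038, -0.705, 0.708]
wrist_force: [-4.3, -3.1, 4.6]
opening: 0.316
```

Run:
```python
from h import *
where()
p,d=snapshot('wrist');save('w9',p)
cv2.imwrite('pics/w9c.png',cv2.resize(cv2.imread('pics/w9.png')[40:250,200:420],None,fx=2.8,fy=2.8,interpolation=cv2.INTER_CUBIC))
```

```text
t 14.83 skew 0.15 slotpt [ 24.9 103.7] z 142.1 Fstage [-4.6 -2.8] 4.6 M [-1.31  1.63  0.01] open 0.316
```

View pics/w9c.png

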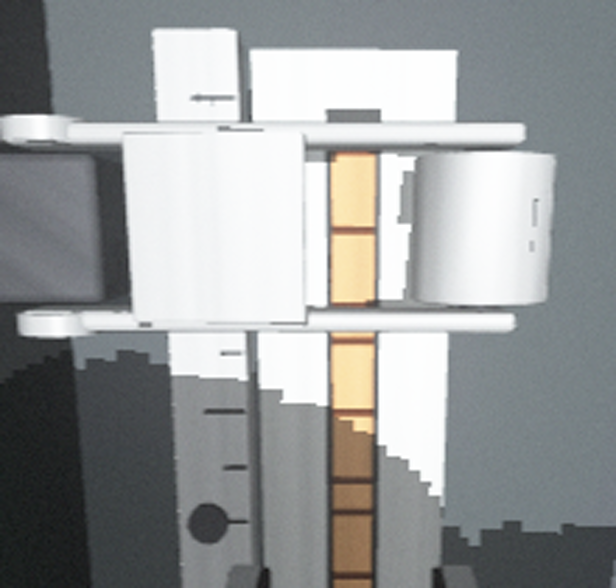

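>>> move_arm(deltas=[[[-0.0015,0,-0.0002],[0,0,0]],[[-0.0015,0,-0.0002],[0,0,0]]])

```text
clock: 15.05
eef_pos: [0.634, 0.094, 0.1422]
tcp_rot: [-0.017, 0.039, -0.704, 0.708]
wrist_force: [-8.3, -2.7, 7.2]
opening: 0.325
```

Run:
```python
from h import *
where()
```

```text
t 15.05 skew 0.17 slotpt [ 25.4 103.7] z 142.2 Fstage [-8.5 -2. ] 7.2 M [-0.79  2.75  0.02] open 0.325
```

>>> move_arm(deltas=[[[-0.0015,0,-0.0002],[0,0,0]],[[-0.0015,0,-0.0002],[0,0,0]]])

```text
clock: 15.22
eef_pos: [0.6344, 0.0941, 0.1422]
tcp_rot: [-0.015, 0.041, -0.704, 0.709]
wrist_force: [-8.1, -3.1, 6.5]
opening: 0.321
```

Run:
```python
from h import *
where()
```

```text
t 15.22 skew 0.18 slotpt [ 25.9 103.8] z 142.2 Fstage [-8.4 -2.4] 6.5 M [-0.89  2.64  0.02] open 0.321
```

Run:
```python
from h import *
s=robot.sense();go(s['eef_pos'],184.77,s)
p,d=snapshot('wrist');save('w10',p)
cv2.imwrite('pics/w10c.png',cv2.resize(cv2.imread('pics/w10.png')[40:250,200:420],None,fx=2.8,fy=2.8,interpolation=cv2.INTER_CUBIC))
```

```text
at [634.4  94.1 142.2] yaw -175.41 F [-8.1 -3.1  6.5] | d mm [0. 0. 0.] rot [-0.31 -0.17  2.11]
```

View pics/w10c.png

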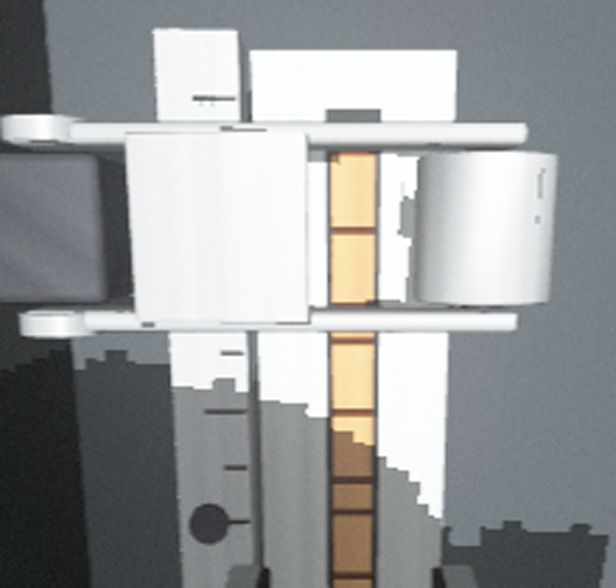

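>>> move_arm(deltas=[[[0,0,-0.0001],[0.2,0.1,1.0]]])

```text
clock: 15.35
eef_pos: [0.634, 0.0942, 0.1421]
tcp_rot: [-0.02, 0.035, -0.703, 0.71]
wrist_force: [-5.5, -0.8, 2.5]
opening: 0.325
```

Run:
```python
from h import *
s=robot.sense();go(s['eef_pos'],184.77,s);where()
```

```text
at [634.   94.2 142.1] yaw -175.51 F [-5.5 -0.8  2.5] | d mm [0. 0. 0.] rot [-0.52 -0.28  1.23]
t 15.35 skew 0.28 slotpt [ 25.6 104. ] z 142.1 Fstage [-5.5 -0.3] 2.5 M [-0.14  1.52  0.14] open 0.325
```

>>> move_arm(deltas=[[[0,0,-0.0001],[0.1,0,1.0]]])

```text
clock: 15.43
eef_pos: [0.6332, 0.0943, 0.1419]
tcp_rot: [-0.026, 0.029, -0.703, 0.711]
wrist_force: [-5.2, -2.3, 3.9]
opening: 0.322
```

Run:
```python
from h import *
s=robot.sense();go(s['eef_pos'],184.77,s);where()
```

```text
at [633.2  94.3 141.9] yaw -175.51 F [-5.2 -2.3  3.9] | d mm [0. 0. 0.] rot [-0.63 -0.28  0.3 ]
t 15.43 skew 0.28 slotpt [ 24.9 104.1] z 141.9 Fstage [-5.4 -1.9] 3.9 M [-0.62  2.13  0.14] open 0.322
```

>>> move_arm(deltas=[[[-0.0015,0,-0.0001],[-0.3,0,0.6]],[[-0.0015,0,-0.0001],[-0.2,0,0.6]]])

```text
clock: 15.6
eef_pos: [0.6323, 0.0939, 0.1419]
tcp_rot: [-0.031, 0.025, -0.705, 0.708]
wrist_force: [-10.8, -2.4, 11.3]
opening: 0.322
```

Run:
```python
from h import *
s=robot.sense();go(s['eef_pos'],184.77,s);where()
```

```text
at [632.3  93.9 141.9] yaw -175.47 F [-10.8  -2.4  11.3] | d mm [0. 0. 0.] rot [-0.26 -0.24 -0.52]
t 15.6 skew 0.24 slotpt [ 23.9 103.7] z 141.9 Fstage [-11.   -1.5] 11.3 M [-0.66  4.44  0.05] open 0.322
```

>>> move_arm(deltas=[[[-0.0015,0,-0.0001],[0,0,0.6]],[[-0.0015,0,-0.0001],[0,0,0.6]]])

```text
clock: 15.77
eef_pos: [0.6313, 0.0938, 0.142]
tcp_rot: [-0.036, 0.02, -0.705, 0.708]
wrist_force: [-10.1, -0.6, 9.6]
opening: 0.326
```

Run:
```python
from h import *
s=robot.sense();go(s['eef_pos'],184.77,s);where()
p,d=snapshot('wrist');save('w11',p)
cv2.imwrite('pics/w11c.png',cv2.resize(cv2.imread('pics/w11.png')[40:250,200:420],None,fx=2.8,fy=2.8,interpolation=cv2.INTER_CUBIC))
```

```text
at [631.3  93.8 142. ] yaw -175.47 F [-10.1  -0.6   9.6] | d mm [0. 0. 0.] rot [-0.32 -0.25 -1.31]
t 15.77 skew 0.24 slotpt [ 22.9 103.7] z 142.0 Fstage [-10.1   0.2] 9.6 M [-0.23  4.25  0.09] open 0.326
```

View pics/w11c.png

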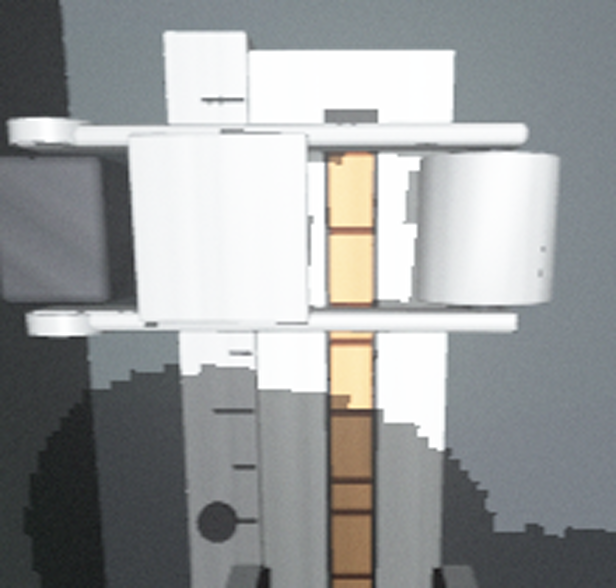

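>>> move_arm(deltas=[[[-0.0012,0,-0.0002],[-0.2,-0.2,-0.8]],[[-0.0006,0,-0.0002],[0,0,-0.4]]])

```text
clock: 15.98
eef_pos: [0.6327, 0.0938, 0.142]
tcp_rot: [-0.031, 0.028, -0.706, 0.707]
wrist_force: [0.5, -5.1, -3.1]
opening: 0.325
```

Run:
```python
from h import *
s=robot.sense();go(s['eef_pos'],184.77,s);where()
```

```text
at [632.7  93.8 142. ] yaw -175.22 F [ 0.5 -5.1 -3.1] | d mm [0. 0. 0.] rot [-0.15  0.01 -0.17]
t 15.98 skew -0.01 slotpt [ 23.8 103.7] z 142.0 Fstage [ 0.1 -5.1] -3.1 M [-1.83 -0.7  -0.08] open 0.325
```

>>> move_arm(deltas=[[[-0.0012,0,-0.0002],[0,0,0.2]],[[-0.0008,0,-0.0002],[0,0,0.1]]])

```text
clock: 16.15
eef_pos: [0.6333, 0.0939, 0.1419]
tcp_rot: [-0.031, 0.028, -0.705, 0.708]
wrist_force: [-6.7, -1.9, 9.0]
opening: 0.324
```

Run:
```python
from h import *
s=robot.sense();go(s['eef_pos'],184.77,s);where()
```

```text
at [633.3  93.9 141.9] yaw -175.22 F [-6.7 -1.9  9. ] | d mm [0. 0. 0.] rot [-0.2   0.   -0.23]
t 16.15 skew -0.01 slotpt [ 24.5 103.7] z 141.9 Fstage [-6.9 -1.3] 9.0 M [-0.69  2.99  0.08] open 0.324
```

Contact at about 7 N; relax, open and rise.

>>> move_arm(deltas=[[[0,0,0],[0,0,0]],[[0,0,0],[0,0,0]],[[0,-0.001,0],[0,0,0]],[[0,-0.003,0],[0,0,0]]], hand=0.0)

```text
clock: 16.48
eef_pos: [0.6349, 0.0959, 0.1456]
tcp_rot: [-0.033, 0.027, -0.706, 0.707]
wrist_force: [-0.2, 0.6, 0.7]
opening: 0.503
```

>>> move_arm(deltas=[[[0,-0.008,0],[0,0,0]],[[0,-0.015,0],[0,0,0]],[[0,-0.025,0],[0,0,0]],[[0,-0.03,0],[0,0,0]],[[0,-0.03,0],[0,0,0]],[[0,0,0],[0,0,0]]])

```text
clock: 16.98
eef_pos: [0.6349, 0.0968, 0.2605]
tcp_rot: [-0.033, 0.027, -0.706, 0.707]
wrist_force: [1.8, 0.8, 1.1]
opening: 0.498
```

Run:
```python
from h import *
s=robot.sense();go(s['eef_pos'],184.77,s);where()
p,d=snapshot('wrist');save('w12',p)
```

```text
at [634.9  96.8 260.5] yaw -175.12 F [1.8 0.8 1.1] | d mm [0. 0. 0.] rot [-0.07  0.11 -0.54]
t 16.98 skew -0.11 slotpt [ 26.1 106.5] z 260.5 Fstage [1.9 0.7] 1.1 M [ 0.05 -0.22 -0.02] open 0.498
```

View pics/w12.png

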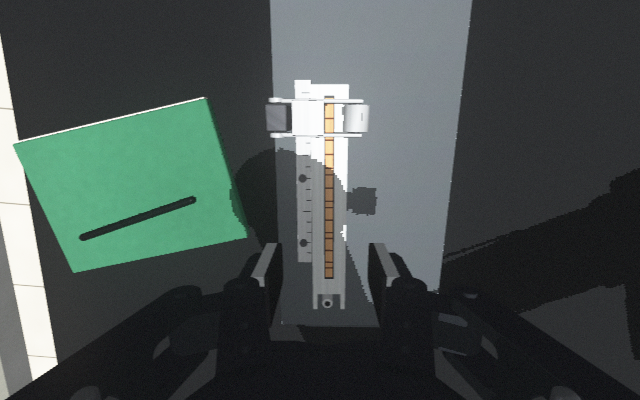

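Run:
```python
from h import *
p=cv2.imread('pics/w12.png')
cv2.imwrite('pics/w12c.png',cv2.resize(p[75:195,270:390],None,fx=5,fy=5,interpolation=cv2.INTER_CUBIC))
cv2.imwrite('pics/w12d.png',cv2.resize(p[190:320,270:390],None,fx=4.6,fy=4.6,interpolation=cv2.INTER_CUBIC))
```

```text
(no output)
```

View pics/w12c.png

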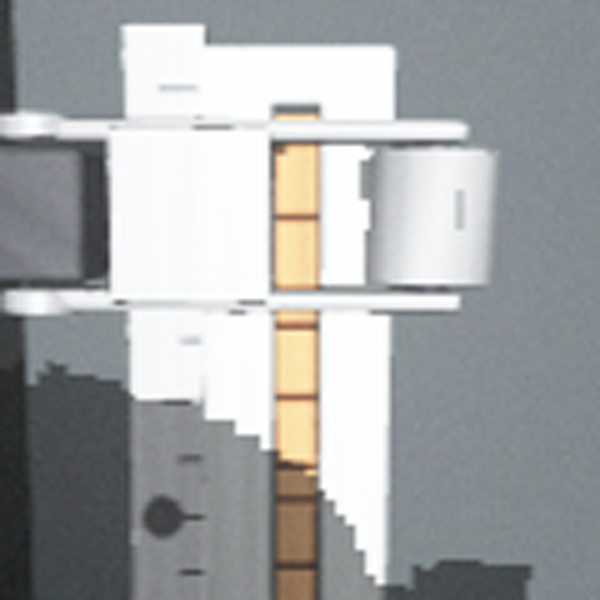

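View pics/w12d.png

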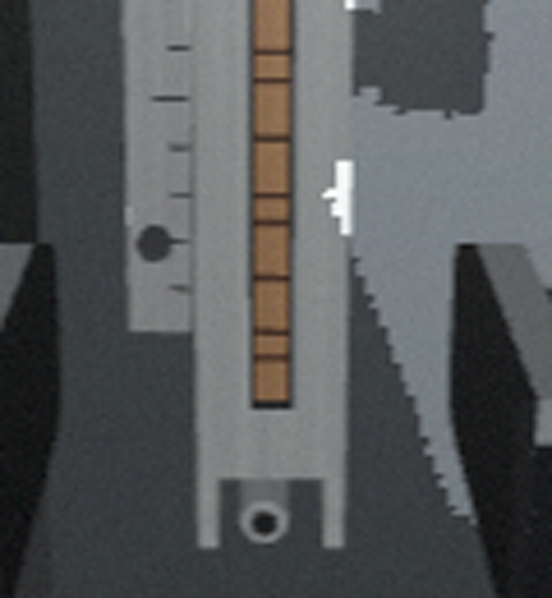

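Run:
```python
from h import *
s=robot.sense()
f=lambda q,z:((plane('wrist',q,z,s)[:,:2]*1000-OS)@RS).round(2)
print('post',f((327.0,302.8),.083))
print('slot bottom',f((328.2,293.5),.075),'prong tips',f([(315,308.4),(342.5,308.4)],.075),'tail',f([(311,83.8),(348.8,83.8)],.075))
print('far side',f([(312.,190.5),(313,305)],.075),'near side',f([(347.5,170),(345.8,270)],.075))
print('fence face z67', f([(310.8,80.5),(311.2,262)],.067))
m=spotter.masks_of('wrist','roller_mid')
print([(r['confidence'],r['point']) for r in m][:3])
```

```text
post [[ 24.19 100.26]]
slot bottom [[23.1  95.67]] prong tips [[ 35.4  111.44]
 [  9.63 111.27]] tail [[ 37.23 -85.47]
 [  8.18 -85.51]]
far side [[ 37.21  -1.56]
 [ 37.24 107.83]] near side [[  7.75 -18.97]
 [  7.33  71.73]]
fence face z67 [[ 37.76 -88.81]
 [ 38.94  67.86]]
[(0.96, [365.3, 126.0])]
```

>>> move_arm(deltas=[[[0.018,0,-0.001],[0,0,-0.4]],[[0.018,0,-0.001],[0,0,0]],[[0.016,0,-0.001],[0,0,0]],[[0,0.03,0],[0,0,0]],[[0,0.03,0],[0,0,0]],[[0,0.03,0],[0,0,0]],[[0,0.015,0],[0,0,0]],[[0,0,0],[0,0,0]]], hand=1)

```text
clock: 17.75
eef_pos: [0.576, 0.0947, 0.1445]
tcp_rot: [-0.028, 0.031, -0.706, 0.707]
wrist_force: [-0.3, 0.2, -0.2]
opening: 0.0
```

```bash
cat >> h.py <<'E'
def pt(x,y,z,yaw=184.77):
    s=robot.sense();p=np.array(s['eef_pos']);print('stage tcp',(RS.T@(p[:2]*1000-OS)).round(1))
    W=RS@np.array([x,y])+OS;go([W[0]/1e3,W[1]/1e3,z],yaw,s);print('Fstage',(RS.T@np.array(s['wrist_force'])[:2]).round(1))
E
python3 - <<'E'
from h import *
pt(-25,12,.134);print(robot.sense()['opening'])
E
```

```text
stage tcp [-32.5  11.5]
at [576.   94.7 144.5] yaw -175.24 F [-0.3  0.2 -0.2] | d mm [-7.6 10.5 -0.5] rot [ 0.01 -0.01  0.24]
Fstage [-0.3  0.2]
0.00024570541522421035
```

>>> move_arm(deltas=[[[-0.005,0.007,0],[0,0,0.2]],[[-0.006,0.003,0],[0,0,0]],[[-0.005,0,0],[0,0,0]],[[0,0,0],[0,0,0]]])

```text
clock: 18.08
eef_pos: [0.5938, 0.0963, 0.1339]
tcp_rot: [-0.029, 0.03, -0.706, 0.707]
wrist_force: [0.5, -0.1, 0.2]
opening: -0.004
```

Run:
```python
from h import *
pt(-5,12,.134)
```

```text
stage tcp [-14.7  11.5]
at [593.8  96.3 133.9] yaw -175.2 F [ 0.5 -0.1  0.2] | d mm [-9.7 -0.2 -0.5] rot [-0.05  0.03  0.09]
Fstage [ 0.5 -0.1]
```

>>> move_arm(deltas=[[[-0.004,0,0],[0,0,0]],[[-0.003,0,0],[0,0,0]],[[0,0,0],[0,0,0]]])

```text
clock: 18.33
eef_pos: [0.6032, 0.0974, 0.1359]
tcp_rot: [0.03, -0.029, 0.707, -0.706]
wrist_force: [0.4, 0.0, -1.1]
opening: 0.001
```

>>> move_arm(deltas=[[[-0.002,0,0],[0,0,0]]])

```text
clock: 18.42
eef_pos: [0.6053, 0.0975, 0.1364]
tcp_rot: [0.03, -0.029, 0.707, -0.706]
wrist_force: [-4.0, 0.1, -0.1]
opening: -0.0
```

>>> move_arm(deltas=[[[-0.001,0,0],[0,0,0]]])

```text
clock: 18.5
eef_pos: [0.6058, 0.0975, 0.1364]
tcp_rot: [0.03, -0.029, 0.707, -0.706]
wrist_force: [-4.1, 1.5, 0.4]
opening: 0.002
```

Run:
```python
from h import *
pt(-5,12,.134)
```

```text
stage tcp [-2.6 11.7]
at [605.8  97.5 136.4] yaw -175.24 F [-4.1  1.5  0.4] | d mm [ 2.4  2.4 -0.3] rot [ 0.03 -0.01 -0.07]
Fstage [-3.9  1.8]
```

>>> move_arm(deltas=[[[-0.0012,0,0],[0,0,0]]])

```text
clock: 18.58
eef_pos: [0.6061, 0.0974, 0.1363]
tcp_rot: [0.029, -0.03, 0.707, -0.706]
wrist_force: [-6.5, 3.1, 3.6]
opening: 0.002
```

>>> move_arm(deltas=[[[-0.0015,0,0],[0,0,0]]])

```text
clock: 18.67
eef_pos: [0.6063, 0.0975, 0.1362]
tcp_rot: [0.028, -0.03, 0.707, -0.706]
wrist_force: [-8.0, 2.7, 6.3]
opening: 0.004
```

Run:
```python
from h import *
pt(-5,12,.134)
```

```text
stage tcp [-2.1 11.7]
at [606.3  97.5 136.2] yaw -175.27 F [-8.   2.7  6.3] | d mm [ 2.9  2.2 -0.3] rot [ 0.03 -0.04  0.19]
Fstage [-7.7  3.4]
```

>>> move_arm(deltas=[[[0.006,0,0],[0,0,0]],[[0.01,-0.005,0],[0,0,0]],[[0,-0.02,0],[0,0,0]],[[0,-0.03,0],[0,0,0]],[[0,-0.025,0.01],[0,0,0]],[[-0.01,0,0.03],[0,0,0]],[[-0.01,0,0.03],[0,0,0]],[[-0.01,0,0.03],[0,0,0]]])

```text
clock: 19.33
eef_pos: [0.6251, 0.0007, 0.2242]
tcp_rot: [0.034, -0.031, 0.707, -0.706]
wrist_force: [1.2, 0.8, -0.5]
opening: 0.002
```

Run:
```python
from h import *
pt(25,-125,.2)
```

```text
stage tcp [  8.5 -86.3]
at [625.1   0.7 224.2] yaw -174.76 F [ 1.2  0.8 -0.5] | d mm [-16.1  24.3  38.8] rot [ 0.02  0.47 -0.22]
Fstage [1.2 0.7]
```

>>> move_arm(deltas=[[[-0.008,0,0.018],[0,0.4,-0.2]],[[-0.007,0,0.018],[0,0,0]],[[0,0.03,0],[0,0,0]],[[0,0.03,0],[0,0,0]],[[0,0.02,0],[0,0,0]],[[0,0,0],[0,0,0]]])

```text
clock: 19.83
eef_pos: [0.6459, -0.0421, 0.1497]
tcp_rot: [0.034, -0.022, 0.707, -0.706]
wrist_force: [-0.6, 0.0, -0.9]
opening: -0.003
```

Run:
```python
from h import *
pt(25,-102,.135)
```

```text
stage tcp [  25.7 -130.7]
at [645.9 -42.1 149.7] yaw -175.49 F [-0.6  0.  -0.9] | d mm [  1.1  14.6 -28.7] rot [-0.01 -0.26 -0.94]
Fstage [-0.6  0.1]
```

>>> move_arm(deltas=[[[0.001,0.006,0],[0,-0.2,-0.9]],[[0,0.007,0],[0,0,0]],[[0,0,0],[0,0,0]],[[0,0,-0.008],[0,0,0]],[[0,0,-0.008],[0,0,0]],[[0,0,-0.004],[0,0,0]],[[0,0,0],[0,0,0]]])

```text
clock: 20.42
eef_pos: [0.6446, -0.0191, 0.1419]
tcp_rot: [0.032, -0.028, 0.706, -0.706]
wrist_force: [-0.6, -0.0, -1.0]
opening: -0.001
```

Run:
```python
from h import *
pt(25,-97,.135)
```

```text
stage tcp [  26.3 -107.6]
at [644.6 -19.1 141.9] yaw -175.16 F [-0.6 -0.  -1. ] | d mm [  1.3   6.9 -10.6] rot [-0.01  0.07 -0.37]
Fstage [-0.6  0. ]
```

>>> move_arm(deltas=[[[0.001,0.005,-0.003],[0,0,-0.3]],[[0,0.001,-0.003],[0,0,0]],[[0,0,0],[0,0,0]]])

```text
clock: 20.67
eef_pos: [0.6435, -0.0114, 0.1368]
tcp_rot: [0.032, -0.029, 0.707, -0.706]
wrist_force: [-0.2, -0.2, -0.0]
opening: -0.001
```

>>> move_arm(deltas=[[[0,0,-0.002],[0,0,0]]])

```text
clock: 20.75
eef_pos: [0.6432, -0.0093, 0.1367]
tcp_rot: [0.032, -0.029, 0.707, -0.706]
wrist_force: [-1.0, -0.4, -0.6]
opening: -0.004
```

>>> move_arm(deltas=[[[0,0,-0.002],[0,0,0]]])

```text
clock: 20.83
eef_pos: [0.6431, -0.0085, 0.1367]
tcp_rot: [-0.031, 0.03, -0.706, 0.707]
wrist_force: [3.4, -16.9, -1.3]
opening: 0.001
```

Run:
```python
from h import *
pt(25,-97,.135)
```

```text
stage tcp [ 25.7 -97. ]
at [643.1  -8.5 136.7] yaw -175.04 F [  3.4 -16.9  -1.3] | d mm [0.7 1.7 0. ] rot [-0.12  0.19 -0.12]
Fstage [  2.  -17.2]
```

>>> move_arm(deltas=[[[0,0,0.004],[0,0,0]],[[0,0,0.012],[0,0,0]],[[0,-0.01,0.012],[0,0,0]],[[0,-0.03,0],[0,0,0]],[[0,-0.035,0],[0,0,0]],[[0,-0.035,-0.02],[0,0,0]],[[0.0,-0.01,-0.03],[0,0,0]],[[0.0,0,-0.03],[0,0,0]]])

```text
clock: 21.5
eef_pos: [0.638, 0.0324, 0.2627]
tcp_rot: [-0.026, 0.028, -0.706, 0.708]
wrist_force: [0.6, 0.4, 0.2]
opening: -0.003
```

>>> move_arm(deltas=[[[-0.004,0,-0.03],[0,0,0]],[[0,0,-0.03],[0,0,0]],[[0,0,-0.01],[0,0,0]],[[0,0,0],[0,0,0]],[[0,0,0],[0,0,0]]], hand=0.0)

```text
clock: 21.92
eef_pos: [0.6381, 0.1052, 0.2708]
tcp_rot: [0.029, -0.025, 0.707, -0.706]
wrist_force: [-0.1, -0.3, -0.7]
opening: 0.497
```

Run:
```python
from h import *
s=robot.sense();pt(25,9,.25)
p,d=snapshot('wrist');save('w13',p);p=cv2.cvtColor(p,cv2.COLOR_RGB2BGR)
cv2.imwrite('pics/w13c.png',cv2.resize(p[60:330,260:400],None,fx=5,fy=2.2,interpolation=cv2.INTER_CUBIC))
p,d=snapshot('side');save('s13',p)
p,d=snapshot('top');save('t13',p)
```

```text
stage tcp [30.2 16.8]
at [638.1 105.2 270.8] yaw -175.61 F [-0.1 -0.3 -0.7] | d mm [ 5.3 20.8  7.8] rot [ 0.1  -0.38 -0.34]
Fstage [-0.2 -0.3]
```

View pics/w13.png

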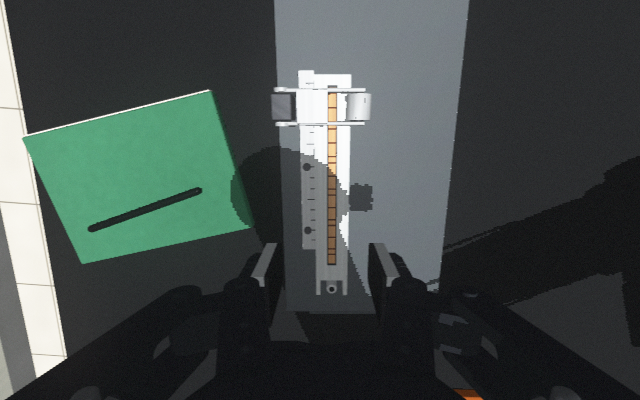

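View pics/w13c.png

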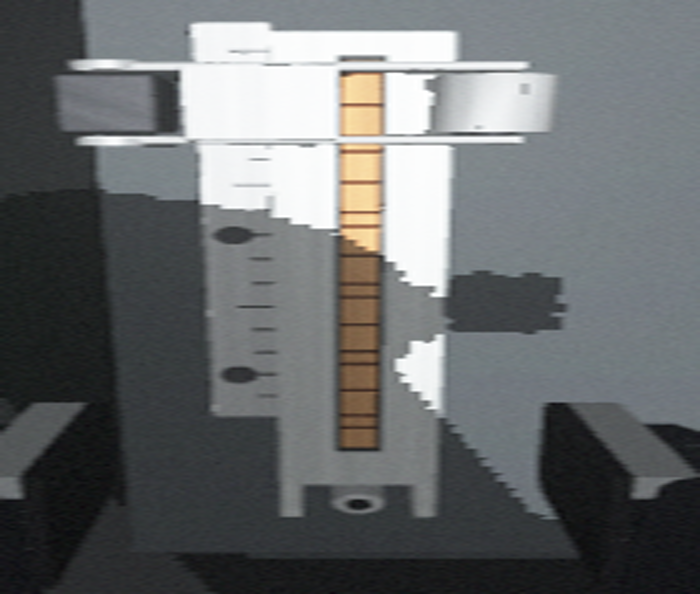

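View pics/t13.png

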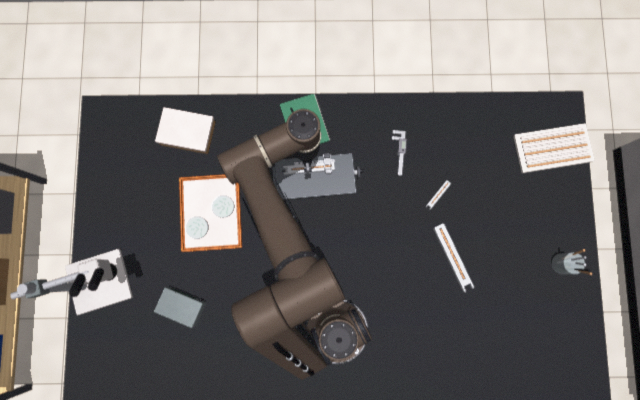

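Run:
```python
from h import *
s=robot.sense()
f=lambda u,v,z:((plane('wrist',(260+(u+.5)/5-.5,60+(v+.5)/2.2-.5),z,s)[:,:2]*1000-OS)@RS).round(2)[0]
print('near side tail/mid/slot',f(457,45,.075),f(446,200,.075),f(438,500,.075))
print('far side mid/slot',f(276,420,.075),f(281,510,.075))
print('post',f(358,504,.083),'slot bottom',f(360,486,.075))
d=robot.sense();print(d['clock'],d['wrist_force'])
ticket.sign_off()
```

```text
near side tail/mid/slot [  8.96 -81.92] [ 10.01 -26.03] [  9.87 103.75]
far side mid/slot [40.45 65.75] [ 40.18 108.52]
post [ 25.38 100.91] slot bottom [24.87 96.86]
22.0667 [0.00597935 0.32267025 0.66852874]
the job is handed in; nothing more can be done
```

I loaded the middle-sized carrier onto the stage and signed the job off at about 22 s. It sits against both the post and the fence, the gripper is open and clear, and the wrist force read near zero.

**What I did:** I laid the carrier on the plate at 20° skew and slid it until the slot bottom met the post. Then I swung it about the post, under the roller, to the fence and let go.

**Checks afterwards:**
- **Fence:** I pushed the carrier's near side with closed fingers, and the resistance rose firmly to about 8 N. In the last picture the near side measures x = 9–10 mm and the far side about 40 mm along the carrier. That matches the fence face at 40 mm, and no gap is visible.
- **Post:** I pushed on the tail and it was stiff at once. The picture shows about 4 mm from post axis to slot bottom where 5 mm is expected, which I put down to measurement error.
- **Dishes and calipers:** the last top view shows them still in place.

**Limits and disagreements:**
- The tail push gave one short reading of 17 N, under the 20 N limit but more than I intended. The other contacts I felt read up to about 11 N.
- During the final press the tool tilted about 2° before I corrected it.
- An earlier picture had suggested a possible gap of around 1 mm at the fence; the push and the last picture did not show one.
- I did not check separately that the roller had dropped behind the near edge. In the last picture it sits over that edge.

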